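# Sort the rinsed lab ware and start the drying tray

## Task

Clear up after the rinse: put every amber bottle into the white drying tray, pull every green-handled spatula out of the blue holder and lay it in the drying tray too, and put the used plastic cuvettes into the yellow waste box. When everything is sorted, press the green start button fully down and let it spring back. Do not press the red stop button, and leave the conical flask standing where it is.

Things in the scene. Friction and masses are not known exactly. Their poses are not given: they have to be found in the camera images.
- dryer_in (a point): Centre of the metal floor (15 mm above the bench) of the recess in the drying tray, a fixed white unit 240 x 260 mm, 55 mm high, to the robot's left or right. Recess 170 (x) x 230 (y) x 40 mm deep, open on top, walls 10 to 15 mm; z up. On its -x side, towards the robot, a strip 60 mm wide at rim height carries two push buttons, 115 mm from this point.
- start_top (a point): Centre of the top face of the green START push button (cap 28 mm across, in a black housing) on the drying tray's control strip. It is pressed straight down; it moves with the cap.
- start (a joint): Travel of the green start button in m: 0 released, 0.008 fully down; a spring (about 4 N at full travel) returns it.
- stop: Cap of the red STOP push button, the same size as the green one and 70 mm beside it on the same strip (either may be the left one). Not to be pressed.
- waste_in (a point): Centre of the inner floor of the yellow open waste box, fixed, 160 x 160 mm outside and 85 mm high, walls and floor 5 mm. z is up. It stands on the other side from the drying tray.
- holder: Fixed blue upright spatula holder, a block 50 (x) x 95 (y) x 60 mm high with two square holes 15 mm wide and 50 mm deep, 25 mm either side of its centre along its y. Origin at the centre of its underside, z up.
- flask: Conical glass flask with a red neck band, loose, 64 mm across the base and 96 mm high, standing near the holder. A bystander to be left standing. Origin at the centre of its underside, z up the axis.
- bottle0: Small rinsed amber glass bottle, about 70 g: square body 34 x 34 x 46 mm with a white label band, then a round neck 22 mm across and 16 mm high; 62 mm tall in all. Origin at mid height of the whole bottle (31 mm above its base) on its axis; z points to the neck, x and y square to the sides. Starts standing on the bench; may be absent.
- bottle1: Small rinsed amber glass bottle, about 70 g: square body 34 x 34 x 46 mm with a white label band, then a round neck 22 mm across and 16 mm high; 62 mm tall in all. Origin at mid height of the whole bottle (31 mm above its base) on its axis; z points to the neck, x and y square to the sides. Starts standing on the bench; may be absent.
- bottle2: Small rinsed amber glass bottle, about 70 g: square body 34 x 34 x 46 mm with a white label band, then a round neck 22 mm across and 16 mm high; 62 mm tall in all. Origin at mid height of the whole bottle (31 mm above its base) on its axis; z points to the neck, x and y square to the sides. Starts standing on the bench; may be absent.
- cuvette0: Used plastic cuvette, a square stick 52 x 14 x 14 mm, white with a blue cap at one end, 14 g. Origin at its centre; x along its length, towards the blue cap. Starts lying on the bench; may be absent.
- cuvette1: Used plastic cuvette, a square stick 52 x 14 x 14 mm, white with a blue cap at one end, 14 g. Origin at its centre; x along its length, towards the blue cap. Starts lying on the bench; may be absent.
- cuvette2: Used plastic cuvette, a square stick 52 x 14 x 14 mm, white with a blue cap at one end, 14 g. Origin at its centre; x along its length, towards the blue cap. Starts lying on the bench; may be absent.
- spatula0: Laboratory spatula, 150 mm long, 40 g: green square handle 14 x 14 x 80 mm, steel shank 10 x 10 x 70 mm. Origin at mid length; z points to the handle's end; the handle begins 5 mm on the steel side of the origin. Starts upright in a hole of the holder, steel end down, 10 mm above the bench.
- spatula1: Laboratory spatula, 150 mm long, 40 g: green square handle 14 x 14 x 80 mm, steel shank 10 x 10 x 70 mm. Origin at mid length; z points to the handle's end; the handle begins 5 mm on the steel side of the origin. Starts upright in a hole of the holder, steel end down, 10 mm above the bench.
Not all that is in view belongs to the job. What is shaped like the cuvette1 but black, pink or turquoise is not meant.

How it is judged:
By the outcome, as a careful person would: the job done as asked, in the order asked, and still so for the second after the job is handed in, with the robot touching nothing.
Of bottle0, bottle1, bottle2, cuvette0, cuvette1, cuvette2 only 4 to 6 are there at a start; the rules pass over those that are not, and their reading is None.
At some moment in a run one of bottle0, bottle1, bottle2, cuvette0, cuvette1, cuvette2 may be knocked a few centimetres aside while the robot is not near it.
Once in a run the grip may slacken for a moment while it holds something.
It also fails if it takes over 210 s, if anything falls off the work surface, if the arm or the gripper's body presses on something with over 40 N, if the wrist force passes 120 N, or if a joint passes its speed limit or range.

## Robot

A 7-joint arm with a two-finger parallel gripper is mounted at the origin on the work surface. World frame = base frame: x ahead of the robot, y to its left, z up, the work surface at z = 0. Lengths are in mm, angles in rad, forces in N, time in s.
With the tool pointing down it reaches from about 400 to 875 mm from the base axis. Payload 4.4 kg.
Tool frame: the origin (TCP) lies on the centre line of the jaws, within the pads' length; the fingertips stand 14 mm ahead of it and the grasp point (between the pads) lies 5 mm behind it (tips_ahead is the distance from the TCP to the fingertips, in mm); z points along the fingers, y is the line along which they close (so a half turn about z gives the same grasp; the last joint's range is limited). The gripper opens to 85 mm and grips with 20 to 120 N. Pads are 22 mm wide; open, the fingers measure 114 mm over their backs; the gripper's body (76 mm by 85 mm) begins 54 mm behind the grasp point. The pads swing forward as they close: fully open they stand 13 mm farther back than shut.
Start: joints at [-1.234, 0.628, 0.038, 1.517, -0.027, 0.996, -0.02], TCP at [254.775, 598.003, 212.813] pointing down, gripper open.
Joint ranges: [-3.06, 3.06], [-0.37, 2.12], [-1.25, 1.32], [0.18, 2.47], [-1.1, 4.24], [0.23, 1.98], [-2.94, 2.94]. Speed limits (rad/s): [2.57, 2.57, 3.14, 3.14, 3.14, 3.14, 3.14].

## Interface

Orientations are given as [roll, pitch, yaw] about the fixed x, y, z axes, in that order (R = Rz(yaw) Ry(pitch) Rx(roll)).
In Python, from cell import * gives the robot as it stands.
- The arm moves only by the tool move_arm, never from a script. Its argument "rows" is text: rows parted by semicolons, each of 7 numbers parted by spaces: the shift along the tool's x, y, z scaled (see below), then the turn, a rotation vector about the tool's x, y, z scaled (see below), then the closure, from -1 (fully open) to 1 (shut). A call has 1 to 12 rows; each row is the pose to reach, as a shift and turn from the pose commanded when the call began, along the tool's axes at that moment; what a row does not reach only later rows make up. The controller multiplies each number of a shift by 0.3 m and each number of a turn by pi/2 rad. A row lasts 1/12 s, in which the tool goes at most 41.7 mm and 7.16 degrees, less where a joint would pass 70% of its speed; a pose out of reach is approached as far as the arm can. A call with a number of a shift or a turn outside -1 to 1 is refused whole. A call with a gripper value outside its range is refused whole. The fingers move at their own pace and stop on an object; the grip force is fixed at half the most. Time passes only in rows, so rows that repeat a pose let the fingers close. It gives the time, the measured TCP pose, the force, the opening and the grip force at its end, in the units of the state.
- read_state(): the state, without advancing time (a new reading comes with each control period).
- get_image(name): name is "scene" or "top"; returns a dict with "img" (384x512x3 uint8, red, green, blue), "vfov" (degrees; the focal length in pixels is half the picture's height over the tangent of half this angle, whatever the lens; pixels are square), "cx", "cy" (the principal point, pixels), "k1" (the pictures are not rectified: a ray, as slopes to the right and down, at radius r is drawn at 1 + k1 r^2 times it, then the intrinsics apply), "extrinsics" (4x4, takes a point from camera to world coordinates). Camera axes: x right, y up, looking along -z (the intrinsics and any distortion apply to the point x, -y, -z); pixel columns grow to the right and rows downward; lengths in mm; the calibration is good to about 2 mm. A picture is of the moment at which its call begins. There is no depth.
- finish_job(): hands the job in; it is judged then, once.
The state is a dict: "clock": time; "qpos": joint angles; "qd": joint speeds; "tau": joint torques, N m; "eef_pos": TCP position; "tool_rot": TCP orientation; "force": force on the tool from outside, world axes, zero at the start; "torque": the same for the moment, N m; "width": finger opening in mm; "gripper_force": force on a finger pad.
Only numpy, scipy, OpenCV 4.12 (cv2) and the standard library are available. Lean on these libraries where they do the work, as an engineer would, in place of code of your own. Each camera call takes 0.05 s, during which the arm holds its last target. There are 200 camera calls.

## Working session

There is one attempt and no reset: what is moved stays moved. The work goes in short steps, Python scripts to look and compute and a tool call to move; the robot and the scene stay as the last step left them, time stands still between calls to the robot, and variables do not carry over. Pictures are saved under pics/ and viewed, at most 14 in all, crops included, and the job is handed in when it is done.

Besides the shell and the picture viewer there is one more tool, called after "Request:" by a JSON object that holds its "method" and its "body", one argument or row to a line. move_arm: Moves the arm, as the interface text tells. Its arguments: {"type":"object","properties":{"rows":{"type":"string"}},"required":["rows"]}

```bash
ls; mkdir -p pics; cat > h.py <<'E'
from cell import *
import numpy as np, cv2
from scipy.spatial.transform import Rotation as R
def cam(n):
    d=get_image(n); f=192/np.tan(np.radians(d["vfov"])/2)
    d["K"]=np.array([[f,0,d["cx"]],[0,f,d["cy"]],[0,0,1.]]); d["E"]=np.array(d["extrinsics"]); return d
def ray(d,uv):
    p=cv2.undistortPoints(np.array(uv,float).reshape(-1,1,2),d["K"],np.array([d["k1"],0,0,0.]))[:,0]
    v=np.c_[p[:,0],-p[:,1],-np.ones(len(p))]@d["E"][:3,:3].T
    return d["E"][:3,3],v
def onz(d,uv,z):
    o,v=ray(d,uv); return o+v*((z-o[2])/v[:,2])[:,None]
def proj(d,P):
    c=(np.array(P,float).reshape(-1,3)-d["E"][:3,3])@d["E"][:3,:3]
    x=c[:,0]/-c[:,2]; y=-c[:,1]/-c[:,2]; s=1+d["k1"]*(x*x+y*y)
    return np.c_[d["K"][0,0]*x*s+d["cx"],d["K"][1,1]*y*s+d["cy"]]
E
python3 - <<'E'
from h import *
s=read_state(); print(s)
for n in("scene","top"):
    d=cam(n); print(n,d["vfov"],d["cx"],d["cy"],d["k1"],d["E"].round(3).tolist())
    cv2.imwrite(f"pics/{n}0.png",cv2.resize(d["img"][:,:,::-1],(800,600),interpolation=cv2.INTER_CUBIC))
    np.save(f"{n}0.npy",d,allow_pickle=True)
E
```

```text
pics
{'clock': 0.0, 'qpos': array([-1.23380808,  0.6293001 ,  0.03845635,  1.51837386, -0.02703503,
        0.99629114, -0.01998637]), 'qd': array([ 0.00043155, -0.00071001, -0.00034897, -0.00035009,  0.00136028,
       -0.00187916,  0.00060695]), 'tau': array([-4.31526132e-05, -5.63401330e+01,  1.22662313e+00, -1.93436676e+01,
        1.12285389e-02,  1.05787799e-02,  7.01857601e-06]), 'eef_pos': array([254.50477064, 597.39055606, 211.91732664]), 'tool_rot': array([-3.13973825e+00,  1.24968389e-06,  2.73878721e+00]), 'force': array([-0.18851862, -0.3400933 , -0.09956472]), 'torque': array([-0.03638797,  0.01551665,  0.03130257]), 'gripper_force': 0.0, 'width': 85.3117463108712}
scene 45.23032676700521 267.36394621904714 189.9177425169013 -0.03653421787722931 [[0.745, -0.517, 0.421, 923.033], [0.666, 0.565, -0.486, -509.24], [0.013, 0.643, 0.766, 870.086], [0.0, 0.0, 0.0, 1.0]]
top 45.25599927298608 251.13901651511222 200.42814617481858 -0.013575396966865909 [[-0.001, 0.995, -0.103, 406.186], [-1.0, -0.002, -0.012, 0.367], [-0.013, 0.103, 0.995, 1097.156], [0.0, 0.0, 0.0, 1.0]]
```

View pics/scene0.png

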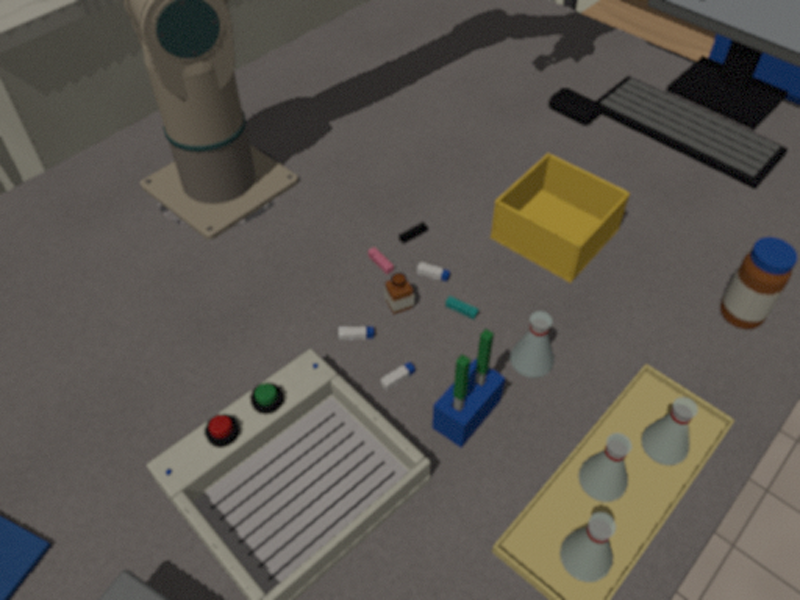

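View pics/top0.png

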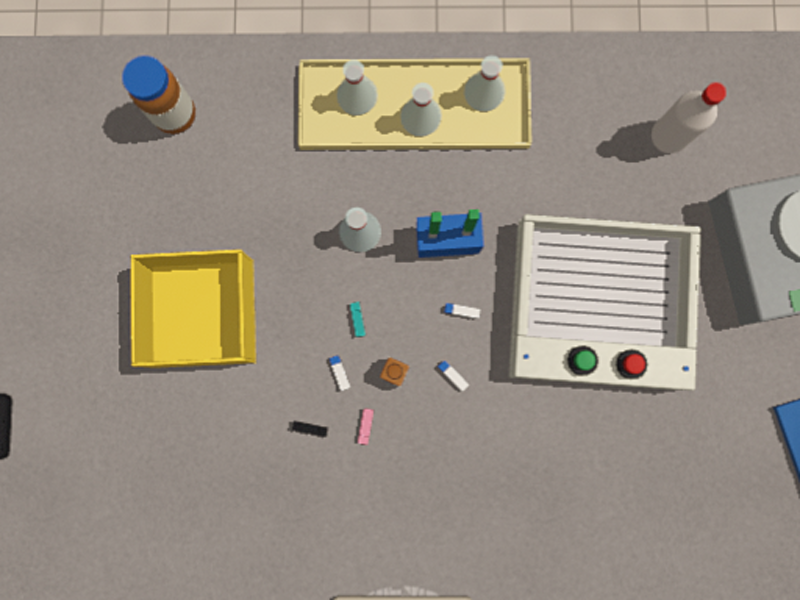

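Top view (800x600 px): the only small amber bottle is at (395,372); the large blue-capped jar at (160,95) is not meant. The white and blue cuvettes are at (340,373), (453,376) and (462,311). The look-alikes are teal (357,320), pink (365,427) and black (309,428). The spatulas are at (435,222) and (472,220) in the holder at (450,235), with the flask at (360,228) beside it. The tray is on the right, green button (584,360) and red (632,364), and the waste box is at (190,308). I'll measure these and check the choice in one crop.

```bash
cat > m.py <<'E'
from h import *
def blobs(d,kind,amin=12):
    hsv=cv2.cvtColor(d["img"],cv2.COLOR_RGB2HSV); H,S,V=[hsv[:,:,i].astype(int) for i in range(3)]
    m={"white":(S<40)&(V>175),"blue":(H>105)&(H<125)&(S>130),"amber":(H>5)&(H<18)&(S>130)&(V>60),
       "green":(H>55)&(H<78)&(S>130),"yellow":(H>20)&(H<32)&(S>150),"red":((H<4)|(H>175))&(S>150),"gray":(S<40)}[kind]
    n,l,st,c=cv2.connectedComponentsWithStats(m.astype(np.uint8))
    return [(c[i],st[i],l==i) for i in range(1,n) if st[i,4]>=amin]
E
python3 - <<'E'
from m import *
for n in("top","scene"):
    d=np.load(f"{n}0.npy",allow_pickle=True).item()
    for k in("white","blue","amber","green","yellow","red"):
        for c,st,m in blobs(d,k):
            if st[4]<8000: print(n,k,c.round(1),st,onz(d,c,12)[0].round(0)[:2])
d=np.load("top0.npy",allow_pickle=True).item()
cv2.imwrite("pics/crop0.png",cv2.resize(d["img"][120:290,170:340,::-1],(600,600),interpolation=cv2.INTER_CUBIC))
E
```

```text
top white [16.7  1.8] [10  0 13  6 33] [1021.  602.]
top white [41.3  2.5] [ 24   0  37   6 153] [1018.  540.]
top white [84.8  2.4] [ 67   0  38   6 113] [1017.  430.]
top white [128.8   1.8] [109   0  41   5 183] [1018.  319.]
top white [157.3   1.4] [155   0   6   5  14] [1018.  248.]
top white [175.6   2.6] [167   1  17   4  29] [1014.  202.]
top white [188.2   1. ] [184   0   9   4  20] [1018.  170.]
top white [212.3   1.5] [194   0  37   4 105] [1016.  110.]
top white [252.5   1.4] [237   0  33   4 102] [1016.   10.]
top white [274.2   1.4] [271   0   7   4  20] [1015.  -44.]
top white [300.    1.2] [280   0  42   4 140] [1015. -108.]
top white [343.2   1. ] [329   0  29   3  71] [1015. -215.]
top white [381.5   0.9] [368   0  29   3  75] [1015. -310.]
top white [402.    0.7] [398   0   9   3  14] [1015. -361.]
top white [425.6   0.8] [410   0  33   3  61] [1015. -419.]
top white [447.2   0.9] [445   0   6   3  13] [1014. -473.]
top white [473.   1.] [454   0  40   3 109] [1014. -536.]
top white [502.8   1.2] [496   0  16   3  32] [1014. -610.]
top white [256.2  12.6] [237   5 
[... 2918 characters left out ...]
210   4   6  23] [444. -64.]
scene blue [299.1 260.2] [ 277  231   46   54 1119] [634. -66.]
scene blue [262.4 235. ] [260 233   5   6  20] [531. -71.]
scene blue [ 10.5 355.2] [  0 331  32  53 954] [ 365. -592.]
scene amber [486.9 178. ] [473 163  33  25 370] [835. 439.]
scene amber [254.8 183.6] [247 175  17  17 169] [415.  30.]
scene amber [471.7 204.8] [462 196  25  14  94] [845. 332.]
scene green [309.6 224.7] [306 212   9  27 152] [592.  23.]
scene green [295.  241.3] [291 228   9  27 169] [596. -34.]
scene green [169.7 252.5] [162 247  16  13 159] [ 413. -241.]
scene yellow [357.1 137.9] [ 315   99   87   81 4336] [508. 336.]
scene red [140.8 272.8] [133 266  17  15 186] [ 406. -315.]
```

View pics/crop0.png

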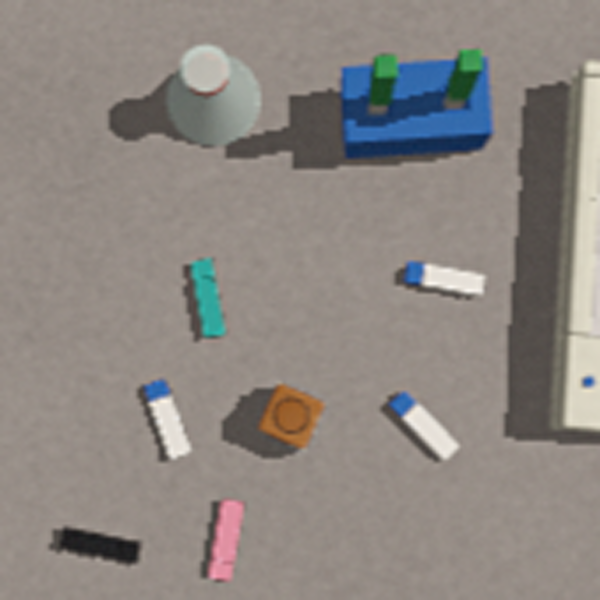

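The crop shows what I expected: the bottle stands at crop (292,415), and the white cuvettes with blue caps are at (167,420), (445,280) and (424,427). The coloured look-alikes are clearly separate. Next I'll get accurate positions.

```bash
cat >> m.py <<'E'
def cuvs(d,z=12):
    """centre, yaw, size of white+blue sticks on the bench region (top view)"""
    hsv=cv2.cvtColor(d["img"],cv2.COLOR_RGB2HSV); H,S,V=[hsv[:,:,i].astype(int) for i in range(3)]
    m=(((S<40)&(V>150))|((H>105)&(H<125)&(S>110))).astype(np.uint8)
    n,l,st,c=cv2.connectedComponentsWithStats(m); out=[]
    for i in range(1,n):
        if 80<st[i,4]<350:
            ys,xs=np.where(l==i); P=onz(d,np.c_[xs,ys],z)[:,:2]
            r=cv2.minAreaRect(P.astype(np.float32)); w,h=r[1]; a=r[2] if w>h else r[2]+90
            if 38<max(w,h)<68 and 8<min(w,h)<26: out.append((np.round(r[0],1),round((a+90)%180-90,1),np.round(r[1],1),c[i].round(0)))
    return out
def tri(a,ua,b,ub):
    o1,v1=ray(a,ua);o2,v2=ray(b,ub);v1,v2=v1[0],v2[0]
    t=np.linalg.lstsq(np.c_[v1,-v2],o2-o1,rcond=None)[0]
    p,q=o1+v1*t[0],o2+v2*t[1]; return ((p+q)/2).round(1),round(np.linalg.norm(p-q),1)
E
python3 - <<'E'
from m import *
t=np.load("top0.npy",allow_pickle=True).item();s=np.load("scene0.npy",allow_pickle=True).item()
for c in cuvs(t): print(c)
for k,i,j,nm in(("green",0,0,"?"),("green",0,1,"?"),("green",1,0,"sp"),("green",2,2,"start"),("green",1,1,'?')): print(nm,tri(t,blobs(t,k)[i][0],s,blobs(s,k)[j][0]))
print("red",tri(t,blobs(t,"red")[1][0],s,blobs(s,"red")[0][0]))
ab=blobs(t,"amber")[2]; sb=[b for b in blobs(s,"amber") if b[0][0]<300][0]
print("bottle tri",tri(t,ab[0],s,sb[0]))
ys,xs=np.where(ab[2]);r=cv2.minAreaRect(onz(t,np.c_[xs,ys],46)[:,:2].astype(np.float32));print("bottle",r)
for z,nm,i in((60,"holder",1),(100,"",1)):
    m=blobs(t,"blue")[i][2];ys,xs=np.where(m);print(nm,cv2.minAreaRect(onz(t,np.c_[xs,ys],z)[:,:2].astype(np.float32)))
cr=lambda x,y:(170+x/3.53,120+y/3.53)
print("holder top corners",onz(t,[cr(343,67),cr(487,58),cr(490,122),cr(345,136)],60).round(0)[:,:2].tolist())
f=lambda *p:[(a*.64,b*.64) for a,b in p]
print("tray",onz(t,f((525,216),(700,227),(695,388),(514,376)),55).round(0)[:,:2].tolist())
print("recess floor-ish",onz(t,f((533,230),(668,236),(664,345),(528,337)),15).round(0)[:,:2].tolist())
print("box rim",onz(t,f((131,256),(243,251),(255,362),(131,367)),85).round(0)[:,:2].tolist())
print("flask neck",tri(t,f((356,217))[0],s,f((541,320))[0]))
for p in([655,-40,160],[655,-90,160]): print(proj(t,p),proj(s,p))
for n,d in(("t",t),("s",s)):
  for b in blobs(d,"green")[:2]:
    ys,xs=np.where(b[2]); print(n,[(xs[ys==y].mean().round(1),y) for y in(ys.min(),ys.min()+1,ys.max()-1,ys.max())])
E
```

```text
(array([940.9,  24. ]), -76.8, array([26. , 56.9]), array([245.,  30.]))
(array([865.6,  53.2]), 0.2, array([53.6, 24.5]), array([235.,  60.]))
(array([ 865.7, -152.4]), -0.9, array([14.7, 45.9]), array([318.,  59.]))
(array([ 747.7, -394.5]), -76.9, array([21.7, 46.9]), array([421., 105.]))
(array([346.8, 285.4]), 4.5, array([53.4, 17.5]), array([135., 274.]))
(array([338.4, 575.6]), -0.1, array([24.5, 55.9]), array([ 10., 275.]))
(array([ 330.8, -286.3]), 89.9, array([58. , 20.7]), array([381., 280.]))
(array([161.9,  22.4]), 12.5, array([38.1, 22.6]), array([247., 354.]))
? (array([639.3, -81.7, 163.2]), np.float64(31.2))
? (array([637.5, -95.4, 121.4]), np.float64(1.3))
sp (array([634.1, -45.3, 121.9]), np.float64(1.0))
start (array([ 445.3, -258.6,   67.2]), np.float64(1.2))
? (array([632.1, -58.9,  79. ]), np.float64(32.1))
red (array([ 440.5, -328.7,   69.8]), np.float64(1.7))
bottle tri (array([430.6,  12.4,  39. ]), np.float64(1.4))
bottle ((430.018310546875, 11.598390579223633), (31.523616790771484, 32.49327087402344), 63.4899787902832)
holder ((628.8214721679688, -69.56513
[... 560 characters left out ...]
1703932 127.65547289]] [[321.21088418 217.42009476]]
[[300.1929328  127.56693112]] [[304.89702933 233.32938868]]
t [(np.float64(303.0), np.int64(134)), (np.float64(302.5), np.int64(135)), (np.float64(300.0), np.int64(146)), (np.float64(299.5), np.int64(147))]
t [(np.float64(279.0), np.int64(136)), (np.float64(278.5), np.int64(137)), (np.float64(277.0), np.int64(147)), (np.float64(277.0), np.int64(148))]
s [(np.float64(310.5), np.int64(212)), (np.float64(311.0), np.int64(213)), (np.float64(308.5), np.int64(237)), (np.float64(309.5), np.int64(238))]
s [(np.float64(295.5), np.int64(228)), (np.float64(296.0), np.int64(229)), (np.float64(294.0), np.int64(253)), (np.float64(295.0), np.int64(254))]
```

```bash
sed -i 's/(V>150)/(V>172)/; s/if 80<st/if 50<st/' m.py; cat > p.py <<'E'
from m import *
def look(f="top"):
    d=cam(f)
    return d
def plan(*wps):
    """wps: (x,y,z,yaw_deg[,tilt rotvec world deg]) -> shift/turn numbers from the present pose"""
    s=read_state(); p=s["eef_pos"]; R0=R.from_euler("xyz",s["tool_rot"])
    print("t %.1f at %s yaw %.1f w %.1f gf %.0f q %s"%(s["clock"],p.round(1),np.degrees(s["tool_rot"][2]),s["width"],s["gripper_force"],np.round(s["qpos"],2)))
    for w in wps:
        y=w[3]; c=np.degrees(s["tool_rot"][2])
        y=c+(y-c+90)%180-90                      # nearest of the two equal grasps
        T=R.from_euler("xyz",[180,0,y],degrees=True)
        if len(w)>4: T=R.from_rotvec(w[4],degrees=True)*T
        sh=R0.inv().apply(np.array(w[:3])-p)/300; tu=(R0.inv()*T).as_rotvec()/(np.pi/2)
        print("  ",np.round(w[:3],0),round(y,1),"->"," ".join("%.3f"%v for v in np.r_[sh,tu]))
E
python3 - <<'E'
from p import *
t=np.load("top0.npy",allow_pickle=True).item()
for c in cuvs(t): print(c)
plan((430,12,200,63.5),(430,12,200,-26.5))
E
```

```text
(array([872.4,  47.3]), 25.7, array([45.6, 13.2]), array([237.,  56.]))
(array([ 824.5, -479.8]), -34.8, array([16.7, 40.3]), array([454.,  75.]))
(array([523. , -91.8]), 81.3, array([52.8, 14.6]), array([296., 198.]))
(array([429. ,  94.2]), 20.4, array([52. , 15.6]), array([217., 239.]))
(array([424.8, -77.2]), 44.8, array([52.8, 13.3]), array([290., 240.]))
t 0.1 at [254.5 597.5 212. ] yaw 156.9 w 84.9 gf 0 q [-1.23  0.63  0.04  1.52 -0.03  1.   -0.02]
   [430  12 200] 243.5 -> -1.303 -1.566 0.043 -0.001 -0.001 -0.962
   [430  12 200] 153.5 -> -1.303 -1.566 0.043 -0.001 0.000 0.038
```

Request:
{"method": "move_arm", "body": {
  "rows": "-0.83 -1 0.03 0 0 0 -1;-0.83 -1 0.03 0 0 0 -1;-0.83 -1 0.03 0 0 0 -1;-0.83 -1 0.03 0 0 0 -1;-0.83 -1 0.03 0 0 0 -1;-0.83 -1 0.03 0 0 0 -1;-0.83 -1 0.03 0 0 0 -1;-0.83 -1 0.03 0 0 0 -1;-0.83 -1 0.03 0 0 0 -1;-0.83 -1 0.03 0 0 0 -1;-0.83 -1 0.03 0 0 0 -1;-0.83 -1 0.03 0 0 0 -1"
}}

```text
clock: 1.1
eef_pos: [366.5, 223.9, 203.8]
tool_rot: [3.141, -0.0, 2.736]
force: [-0.3, 0.8, -0.6]
width: 85.2
gripper_force: 0.0
```

```bash
python3 - <<'E'
from p import *
plan((430.5,12,100,-26.5),(430.5,12,29,-26.5))
E
```

```text
t 1.1 at [366.5 223.9 203.8] yaw 156.8 w 85.2 gf 0 q [-0.66  0.33  0.06  2.11 -0.03  0.7   0.59]
   [430.  12. 100.] 153.5 -> -0.475 -0.565 0.346 0.000 -0.000 0.036
   [430.  12.  29.] 153.5 -> -0.475 -0.565 0.583 0.000 -0.000 0.036
```

Request:
{"method": "move_arm", "body": {
  "rows": "-0.475 -0.565 0.25 0 0 0.036 -1;-0.475 -0.565 0.25 0 0 0.036 -1;-0.475 -0.565 0.25 0 0 0.036 -1;-0.475 -0.565 0.25 0 0 0.036 -1;-0.475 -0.565 0.25 0 0 0.036 -1;-0.475 -0.565 0.25 0 0 0.036 -1;-0.475 -0.565 0.25 0 0 0.036 -1;-0.475 -0.565 0.346 0 0 0.036 -1;-0.475 -0.565 0.45 0 0 0.036 -1;-0.475 -0.565 0.54 0 0 0.036 -1;-0.475 -0.565 0.583 0 0 0.036 -1;-0.475 -0.565 0.583 0 0 0.036 -1"
}}

```text
clock: 2.1
eef_pos: [429.6, 15.3, 28.4]
tool_rot: [-3.139, -0.011, 2.686]
force: [-0.4, -0.2, 0.0]
width: 85.3
gripper_force: 0.0
```

```bash
python3 - <<'E'
from p import *
plan((430.5,12,29,-26.5),(430.5,12,150,-26.5))
E
```

```text
t 2.1 at [429.6  15.3  28.4] yaw 153.9 w 85.3 gf 0 q [-0.21  0.69  0.16  2.25 -0.45  0.24  1.47]
   [430.  12.  29.] 153.5 -> -0.007 -0.009 -0.002 -0.002 -0.007 0.004
   [430.  12. 150.] 153.5 -> -0.003 -0.010 -0.405 -0.002 -0.007 0.004
```

Request:
{"method": "move_arm", "body": {
  "rows": "0 -0.008 0 0 0 0 -0.3;0 -0.008 0 0 0 0 1;0 -0.008 0 0 0 0 1;0 -0.008 0 0 0 0 1;0 -0.008 0 0 0 0 1;0 -0.008 0 0 0 0 1;0 -0.008 0 0 0 0 1;0 -0.008 -0.1 0 0 0 1;0 -0.008 -0.2 0 0 0 1;0 -0.008 -0.3 0 0 0 1;0 -0.008 -0.4 0 0 0 1;0 -0.008 -0.4 0 0 0 1"
}}

```text
clock: 3.1
eef_pos: [432.6, 10.2, 155.0]
tool_rot: [3.14, -0.0, 2.681]
force: [1.3, 0.1, -1.0]
width: 19.0
gripper_force: 59.1
```

```bash
python3 - <<'E'
from p import *
d=cam("scene"); print(read_state()["force"],read_state()["width"])
p=proj(d,read_state()["eef_pos"])[0].astype(int);print(p)
cv2.imwrite("pics/g1.png",cv2.resize(d["img"][p[1]-80:p[1]+120,p[0]-120:p[0]+120,::-1],(720,600),interpolation=cv2.INTER_CUBIC))
E
```

```text
[ 0.03157599 -0.02246987 -0.51954826] 19.47341750160568
[253 150]
```

View pics/g1.png

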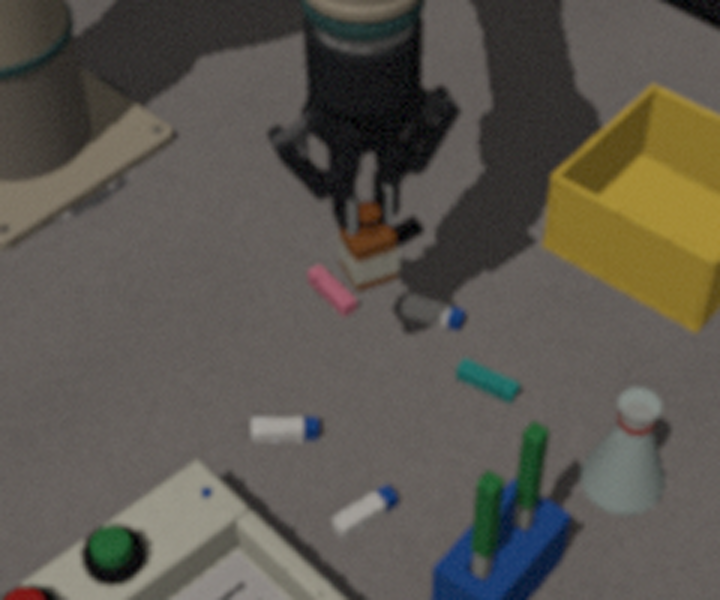

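It has the bottle by the neck, crop (370,212), hanging upright; the jaws were still closing as the lift began. I'll carry on with that grip.

```bash
cat >> p.py <<'E'
def T(x,y): return (557.7+.998*x+.067*y, -301-.067*x+.998*y)   # tray-local -> world
def planyaw(*w): pass
E
python3 - <<'E'
from p import *
x,y=T(58,-75)
plan((x/2+216,y/2+5,165,120),(x,y,165,86.1),(x,y,100,86.1))
E
```

```text
t 3.1 at [431.6  10.5 153.1] yaw 153.7 w 19.5 gf 59 q [-0.37  0.45  0.39  2.17 -0.31  0.58  1.36]
   [ 521. -185.  165.] 120.0 -> -0.557 -0.451 -0.041 -0.000 -0.002 0.374
   [ 611. -380.  165.] 86.1 -> -1.112 -0.901 -0.043 -0.001 -0.002 0.751
   [ 611. -380.  100.] 86.1 -> -1.112 -0.901 0.174 -0.001 -0.002 0.751
```

Request:
{"method": "move_arm", "body": {
  "rows": "-0.09 -0.07 -0.04 0 0 0.07 1;-0.18 -0.14 -0.04 0 0 0.14 1;-0.27 -0.22 -0.04 0 0 0.2 1;-0.36 -0.29 -0.04 0 0 0.27 1;-0.45 -0.36 -0.04 0 0 0.34 1;-0.54 -0.44 -0.04 0 0 0.41 1;-0.63 -0.51 -0.04 0 0 0.48 1;-0.72 -0.58 -0.04 0 0 0.55 1;-0.81 -0.66 -0.04 0 0 0.62 1;-0.9 -0.73 -0.04 0 0 0.69 1;-0.95 -0.77 -0.04 0 0 0.75 1;-0.97 -0.79 -0.04 0 0 0.75 1"
}}

```text
clock: 4.15
eef_pos: [584.5, -334.5, 158.9]
tool_rot: [-3.131, 0.002, 1.498]
force: [0.4, -0.3, -0.6]
width: 19.4
gripper_force: 59.1
```

```bash
python3 - <<'E'
from p import *
x,y=T(58,-75)
plan((x,y,165,86.1),(x,y,82,86.1))
E
```

```text
t 4.2 at [ 584.5 -334.5  158.9] yaw 85.8 w 19.4 gf 59 q [ 0.11  0.82  0.69  1.5  -0.57  1.04  0.87]
   [ 611. -380.  165.] 86.1 -> -0.144 0.097 -0.021 -0.007 0.001 -0.003
   [ 611. -380.   82.] 86.1 -> -0.144 0.100 0.255 -0.007 0.001 -0.003
```

Request:
{"method": "move_arm", "body": {
  "rows": "-0.08 0.05 0 0 0 0 1;-0.144 0.1 0 0 0 0 1;-0.144 0.1 0 0 0 0 1;-0.144 0.1 0 0 0 0 1;-0.144 0.1 0.08 0 0 0 1;-0.144 0.1 0.15 0 0 0 1;-0.144 0.1 0.2 0 0 0 1;-0.144 0.1 0.23 0 0 0 1;-0.144 0.1 0.25 0 0 0 1;-0.144 0.1 0.255 0 0 0 1"
}}

```text
clock: 4.98
eef_pos: [611.2, -375.1, 83.3]
tool_rot: [-3.132, -0.001, 1.504]
force: [-0.4, -0.2, -1.3]
width: 19.1
gripper_force: 59.1
```

```bash
python3 - <<'E'
from p import *
x,y=T(58,-75);plan((x,y,72,86.1))
for n in ("top","scene"):
    d=cam(n); p=proj(d,read_state()["eef_pos"])[0].astype(int);print(p)
    x0,y0=max(0,p[0]-60),max(0,p[1]-50);c=d["img"][y0:y0+100,x0:x0+120,::-1]
    cv2.imwrite(f"pics/g2{n}.png",cv2.resize(c,(400,333),interpolation=cv2.INTER_CUBIC))
a=[cv2.imread(f"pics/g2{n}.png") for n in("top","scene")];cv2.imwrite("pics/g2.png",np.hstack(a))
E
```

```text
t 5.0 at [ 611.2 -375.1   83.3] yaw 86.2 w 19.1 gf 59 q [ 0.2   0.96  0.64  1.41 -0.62  0.99  0.91]
   [ 611. -380.   72.] 86.1 -> -0.016 -0.001 0.038 -0.006 -0.001 0.001
[425 155]
[178 344]
```

View pics/g2.png

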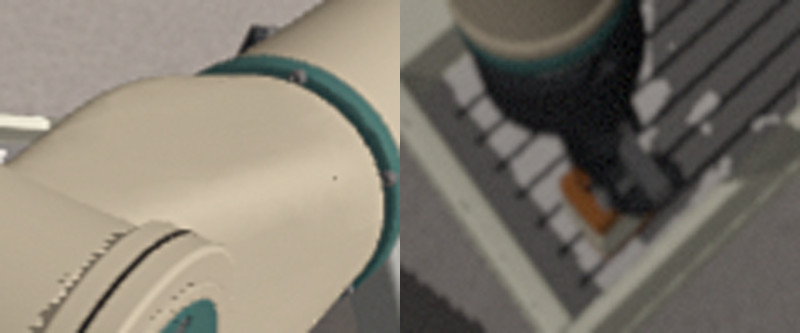

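The left half (top view) is blocked by the arm. The right half (scene view) shows the bottle at (595,205), upright and just above the tray slats. I'll lower it slowly.

Request:
{"method": "move_arm", "body": {
  "rows": "-0.01 0 0.01 0 0 0 1;-0.01 0 0.02 0 0 0 1;-0.01 0 0.027 0 0 0 1;-0.01 0 0.027 0 0 0 1"
}}

```text
clock: 5.42
eef_pos: [611.2, -378.9, 75.9]
tool_rot: [-3.133, -0.0, 1.504]
force: [0.5, -0.3, -1.0]
width: 18.9
gripper_force: 59.1
```

Request:
{"method": "move_arm", "body": {
  "rows": "0 0 0.007 0 0 0 1;0 0 0.013 0 0 0 1;0 0 0.013 0 0 0 1"
}}

```text
clock: 5.67
eef_pos: [611.2, -378.7, 71.8]
tool_rot: [-3.132, -0.001, 1.504]
force: [-0.6, 0.9, -0.9]
width: 19.1
gripper_force: 59.1
```

Request:
{"method": "move_arm", "body": {
  "rows": "0 0 0.007 0 0 0 1;0 0 0.013 0 0 0 1;0 0 0.013 0 0 0 1"
}}

```text
clock: 5.92
eef_pos: [611.1, -378.7, 67.9]
tool_rot: [-3.132, -0.001, 1.504]
force: [0.2, 0.5, 0.2]
width: 19.1
gripper_force: 59.1
```

Request:
{"method": "move_arm", "body": {
  "rows": "0 0 0.005 0 0 0 1;0 0 0.01 0 0 0 1;0 0 0.01 0 0 0 1"
}}

```text
clock: 6.17
eef_pos: [611.1, -378.8, 65.0]
tool_rot: [-3.133, -0.0, 1.504]
force: [-0.1, -0.6, -1.1]
width: 19.1
gripper_force: 59.1
```

Request:
{"method": "move_arm", "body": {
  "rows": "0 0 0.005 0 0 0 1;0 0 0.01 0 0 0 1;0 0 0.01 0 0 0 1"
}}

```text
clock: 6.42
eef_pos: [611.1, -378.8, 62.0]
tool_rot: [-3.133, -0.0, 1.504]
force: [-1.1, 0.9, -0.7]
width: 19.8
gripper_force: 43.1
```

Request:
{"method": "move_arm", "body": {
  "rows": "0 0 0.005 0 0 0 1;0 0 0.01 0 0 0 1;0 0 0.01 0 0 0 1"
}}

```text
clock: 6.67
eef_pos: [611.0, -378.8, 59.0]
tool_rot: [-3.133, -0.0, 1.504]
force: [-0.2, -0.5, -1.2]
width: 19.2
gripper_force: 59.2
```

```bash
python3 - <<'E'
from p import *
s=read_state();print(s["force"])
d=cam("scene"); p=proj(d,s["eef_pos"])[0].astype(int)
b=[b for b in blobs(d,"amber",5) if abs(b[0]-p).max()<50]
for c,st,m in b: print(c,st)
x,y=s["eef_pos"][:2]
for z in(15,61,77): print(z,proj(d,[x,y,z]))
for cxy in((17,17),(17,-17),(-17,17),(-17,-17)): print([proj(d,[x+cxy[0],y+cxy[1],z])[0].round(0).tolist() for z in (15,61)])
c=d["img"][p[1]-40:p[1]+40,p[0]-50:p[0]+50,::-1];cv2.imwrite("pics/g3.png",cv2.resize(c,(750,600),interpolation=cv2.INTER_CUBIC));print(p-[50,40])
E
```

```text
[-0.23392908 -0.54647782 -1.23095333]
[173.96226415 354.69811321] [167 347  16  16 106]
15 [[182.69573487 359.65951331]]
61 [[179.33979743 350.43632794]]
77 [[178.10345545 347.03496733]]
[[196.0, 359.0], [193.0, 350.0]]
[[182.0, 373.0], [178.0, 364.0]]
[[183.0, 347.0], [180.0, 337.0]]
[[170.0, 360.0], [166.0, 351.0]]
[129 310]
```

View pics/g3.png

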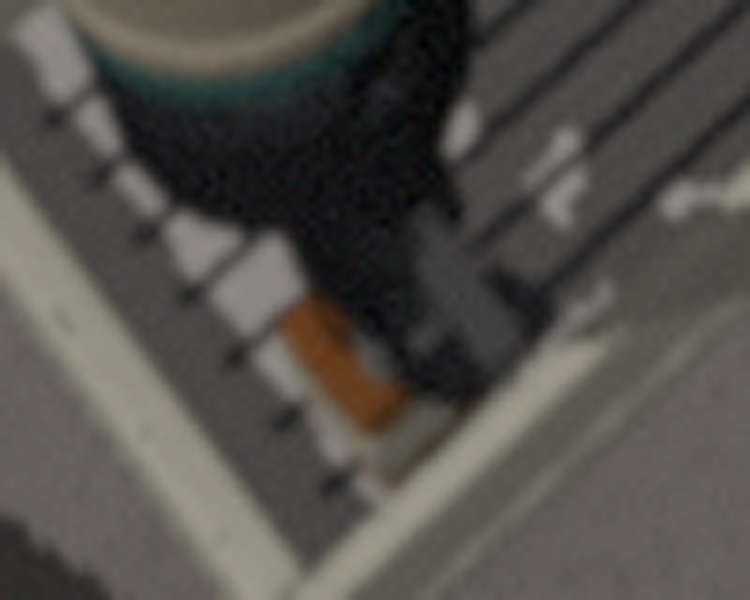

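The bottle is at crop (350,375), with its base corner at the pixel predicted for standing on the floor. I'll release it and rise.

Request:
{"method": "move_arm", "body": {
  "rows": "0 0 0 0 0 0 0.3;0 0 0 0 0 0 0;0 0 0 0 0 0 -0.4;0 0 0 0 0 0 -1;0 0 0 0 0 0 -1;0 0 -0.1 0 0 0 -1;0 0 -0.2 0 0 0 -1;0 0 -0.3 0 0 0 -1;0 0 -0.4 0 0 0 -1;0 0 -0.5 0 0 0 -0.4;0 0 -0.5 0 0 0 -0.4"
}}

```text
clock: 7.63
eef_pos: [615.0, -382.1, 216.9]
tool_rot: [3.141, 0.006, 1.504]
force: [1.3, -1.5, 2.1]
width: 64.0
gripper_force: 0.0
```

```bash
python3 - <<'E'
from p import *
s=cam("scene");t=cam("top")
for c in cuvs(t): print(c)
for k in("amber","green"):
  for n,d in(("t",t),("s",s)):
    for c,st,m in blobs(d,k): print(k,n,c.round(1),st)
cv2.imwrite("pics/g4.png",cv2.resize(s["img"][200:384,60:360,::-1],(800,490),interpolation=cv2.INTER_CUBIC))
plan((637.5,-95.4,200,93.6))
E
```

```text
(array([867.1,  50. ]), 17.9, array([53.3, 21.7]), array([236.,  59.]))
(array([ 865.7, -153.6]), -1.0, array([12.2, 45.9]), array([319.,  58.]))
(array([855.9, 340.8]), -9.2, array([25.9, 53.8]), array([118.,  66.]))
(array([ 823.5, -476.9]), -45.5, array([20.5, 48.5]), array([452.,  76.]))
(array([ 571.7, -259.9]), 85.7, array([49.8, 15.4]), array([367., 177.]))
(array([112. ,  25.9]), -89.8, array([11.1, 45.7]), array([247., 378.]))
amber t [103.4  62.8] [ 84  44  31  29 299]
amber t [117.6  79.4] [105  69  20  17  58]
amber s [486.6 178. ] [473 164  32  24 370]
amber s [471.4 204.6] [462 195  24  15  96]
amber s [180.1 353.5] [169 342  24  24 325]
green t [301.3 140.3] [297 134   9  14  82]
green t [278.1 141.9] [275 136   7  13  72]
green s [309.5 225. ] [306 212   9  27 153]
green s [294.9 240.6] [291 228  10  27 187]
t 7.7 at [ 613.  -379.7  211.1] yaw 86.2 w 59.8 gf 0 q [ 0.18  0.84  0.71  1.29 -0.54  1.2   0.85]
   [638. -95. 200.] 93.6 -> 0.951 0.018 0.036 -0.004 0.001 -0.083
```

View pics/g4.png

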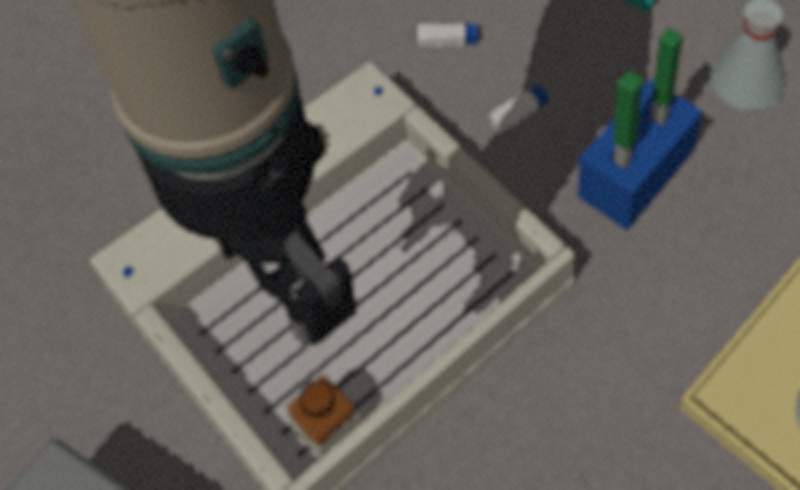

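The bottle stands upright in the tray at crop (320,410). Now the first spatula, the one nearest the tray.

Request:
{"method": "move_arm", "body": {
  "rows": "0.13 0 0 0 0 0 -0.3;0.26 0 0 0 0 0 -0.3;0.39 0 0 0 0 -0.02 -0.3;0.52 0.01 0 0 0 -0.04 -0.3;0.65 0.01 0 0 0 -0.06 -0.3;0.78 0.015 0 0 0 -0.083 -0.3;0.9 0.018 0 0 0 -0.083 -0.3;0.951 0.018 0.02 0 0 -0.083 -0.3;0.951 0.018 0.036 0 0 -0.083 -0.3;0.951 0.018 0.036 0 0 -0.083 -0.3;0.951 0.018 0.036 0 0 -0.083 -0.3"
}}

```text
clock: 8.65
eef_pos: [635.8, -96.6, 197.6]
tool_rot: [-3.131, 0.0, 1.632]
force: [-0.1, -0.8, -0.1]
width: 55.5
gripper_force: 0.0
```

```bash
python3 - <<'E'
from p import *
s=cam("scene")
for c,st,m in blobs(s,"green"): print(c.round(1),st)
print(proj(s,[637.5,-95.4,120]))
plan((637.5,-95.4,130,93.6))
E
```

```text
[308.8 230.5] [305 223   8  16  88]
[294.9 241.2] [291 228   9  27 170]
[169.9 252.4] [163 247  15  13 156]
[[294.58110439 241.75861148]]
t 8.7 at [636.1 -97.3 198.2] yaw 93.4 w 55.4 gf 0 q [-0.29  0.74  0.71  1.55 -0.53  1.06  0.62]
   [638. -95. 130.] 93.6 -> 0.006 0.007 0.227 -0.006 0.000 -0.002
```

Request:
{"method": "move_arm", "body": {
  "rows": "0.006 0.007 0.08 0 0 0 -0.3;0.006 0.007 0.17 0 0 0 -0.3;0.006 0.007 0.227 0 0 0 -0.3;0.006 0.007 0.227 0 0 0 -0.3;0.006 0.007 0.227 0 0 0 1;0.006 0.007 0.227 0 0 0 1;0.006 0.007 0.227 0 0 0 1;0.006 0.007 0.227 0 0 0 1;0.006 0.007 0.227 0 0 0 1;0.006 0.007 0.227 0 0 0 1;0.006 0.007 0.227 0 0 0 1;0.006 0.007 0.227 0 0 0 1"
}}

```text
clock: 9.7
eef_pos: [639.4, -93.4, 132.2]
tool_rot: [-3.136, -0.0, 1.634]
force: [-0.8, -0.3, 7.2]
width: 11.8
gripper_force: 59.0
```

Request:
{"method": "move_arm", "body": {
  "rows": "0 0 -0.05 0 0 0 1;0 0 -0.1 0 0 0 1;0 0 -0.16 0 0 0 1;0 0 -0.22 0 0 0 1;0 0 -0.28 0 0 0 1;0 0 -0.34 0 0 0 1;0 0 -0.4 0 0 0 1;0 0 -0.4 0 0 0 1"
}}

```text
clock: 10.37
eef_pos: [641.3, -93.8, 254.5]
tool_rot: [-3.14, 0.0, 1.634]
force: [0.7, -0.4, -0.9]
width: 11.8
gripper_force: 58.9
```

```bash
python3 - <<'E'
from p import *
s=cam("scene")
for c,st,m in blobs(s,"green"): print(c.round(1),st)
x,y=T(-45,0)
plan((x,y,250,90),(x,y,250,90,[45,0,0]),(x,y,250,90,[-45,0,0]))
E
```

```text
[300.1 203.4] [296 185   9  35 204]
[309.6 225.1] [306 212   9  27 141]
[169.8 252.5] [163 247  15  13 155]
t 10.4 at [640.5 -93.3 252.5] yaw 93.6 w 11.9 gf 59 q [-0.3   0.69  0.74  1.48 -0.49  1.16  0.59]
   [ 513. -298.  250.] 90.0 -> -0.654 -0.468 0.010 -0.003 -0.000 0.040
   [ 513. -298.  250.] 90.0 -> -0.654 -0.468 0.010 -0.019 0.500 0.037
   [ 513. -298.  250.] 90.0 -> -0.654 -0.468 0.010 0.013 -0.500 0.039
```

Request:
{"method": "move_arm", "body": {
  "rows": "-0.08 -0.06 0 0 0 0 1;-0.16 -0.12 0 0 0 0 1;-0.24 -0.17 0 0 0 0 1;-0.32 -0.23 0 0 0 0 1;-0.4 -0.29 0 0 0.06 0.02 1;-0.48 -0.34 0 0 0.13 0.03 1;-0.56 -0.4 0 0 0.2 0.04 1;-0.65 -0.47 0 -0.01 0.27 0.04 1;-0.65 -0.47 0 -0.01 0.34 0.04 1;-0.65 -0.47 0 -0.01 0.4 0.04 1;-0.65 -0.47 0 -0.01 0.46 0.04 1;-0.65 -0.47 0 -0.01 0.5 0.04 1"
}}

```text
clock: 11.42
eef_pos: [509.6, -297.9, 249.1]
tool_rot: [-3.113, -0.791, 1.547]
force: [-0.3, -0.3, -0.8]
width: 12.0
gripper_force: 58.9
```

```bash
python3 - <<'E'
from p import *
x,y=T(-45,0)
plan((x,y,230,86.1,[60,0,0]))
s=cam("scene")
for c,st,m in blobs(s,"green"): print(c.round(1),st)
E
```

```text
t 11.4 at [ 509.6 -297.9  249.1] yaw 88.7 w 12.0 gf 59 q [ 0.58  0.91  0.47  1.23 -0.76  1.81  1.11]
   [ 513. -298.  230.] 86.1 -> -0.045 0.012 0.044 -0.001 0.163 0.032
[309.5 224.7] [305 212  10  27 152]
[170.8 230.6] [160 227  23   8 144]
[169.8 252.4] [162 246  16  14 157]
```

```bash
python3 - <<'E'
from p import *
x,y=T(-48,-10); a=np.array([.998,-.067,0])
plan((x,y,150,86.1,60*a),(x,y,130,86.1,60*a))
E
```

```text
t 11.5 at [ 508.6 -298.7  246.7] yaw 88.3 w 11.6 gf 59 q [ 0.58  0.92  0.47  1.23 -0.76  1.81  1.11]
   [ 509. -308.  150.] 86.1 -> -0.251 0.010 0.204 -0.041 0.162 0.012
   [ 509. -308.  130.] 86.1 -> -0.298 0.011 0.251 -0.041 0.162 0.012
```

Request:
{"method": "move_arm", "body": {
  "rows": "-0.05 0 0.04 -0.01 0.04 0 1;-0.1 0 0.08 -0.02 0.08 0 1;-0.15 0 0.12 -0.03 0.12 0.01 1;-0.2 0.01 0.16 -0.04 0.16 0.01 1;-0.25 0.01 0.204 -0.04 0.162 0.012 1;-0.25 0.01 0.204 -0.04 0.162 0.012 1;-0.25 0.01 0.204 -0.04 0.162 0.012 1"
}}

```text
clock: 12.05
eef_pos: [512.1, -305.2, 154.0]
tool_rot: [3.135, -1.042, 1.517]
force: [1.0, -0.5, 0.1]
width: 11.7
gripper_force: 58.9
```

```bash
python3 - <<'E'
from p import *
x,y=T(-48,-10); a=np.array([.998,-.067,0])
plan((x,y,110,86.1,60*a),(x,y,88,86.1,60*a))
s=read_state(); M=R.from_euler("xyz",s["tool_rot"]).as_matrix(); print(M.round(2).tolist(), "tip",s["eef_pos"]+M[:,2]*120)
s=cam("scene")
for c,st,m in blobs(s,"green"): print(c.round(1),st)
E
```

```text
t 12.1 at [ 512.1 -305.2  154. ] yaw 86.9 w 11.7 gf 59 q [ 0.71  1.14  0.37  1.17 -0.87  1.87  1.18]
   [ 509. -308.  110.] 86.1 -> -0.131 -0.010 0.066 -0.003 0.004 0.005
   [ 509. -308.   88.] 86.1 -> -0.195 -0.010 0.103 -0.003 0.004 0.005
[[0.03, 1.0, 0.05], [0.5, -0.06, 0.86], [0.86, 0.0, -0.5]] tip [ 518.49605821 -201.76501343   93.46952882]
[309.5 224.5] [305 212  10  27 153]
[172.  257.7] [153 246  37  23 401]
```

Request:
{"method": "move_arm", "body": {
  "rows": "-0.04 0 0.02 0 0 0 1;-0.08 0 0.04 0 0 0 1;-0.12 -0.01 0.06 0 0 0 1;-0.15 -0.01 0.075 0 0 0 1;-0.17 -0.01 0.09 0 0 0 1;-0.175 -0.01 0.092 0 0 0 1;-0.175 -0.01 0.092 0 0 0 1"
}}

```text
clock: 12.68
eef_pos: [509.2, -308.4, 95.0]
tool_rot: [3.133, -1.041, 1.518]
force: [0.6, 0.6, 0.2]
width: 11.7
gripper_force: 58.9
```

```bash
python3 - <<'E'
from p import *
x,y=T(-48,-10); a=np.array([.998,-.067,0])
plan((x,y,86,86.1,60*a))
s=read_state(); M=R.from_euler("xyz",s["tool_rot"]).as_matrix(); print("tip",s["eef_pos"]+M[:,2]*120,s["force"])
d=cam("scene");p=proj(d,s["eef_pos"])[0].astype(int)
x0,y0=p[0]-60,p[1]-50
cv2.imwrite("pics/g5.png",cv2.resize(d["img"][y0:y0+110,x0:x0+140,::-1],(700,550),interpolation=cv2.INTER_CUBIC))
E
```

```text
t 12.7 at [ 509.2 -308.4   95. ] yaw 87.0 w 11.7 gf 59 q [ 0.72  1.22  0.36  1.16 -0.87  1.81  1.22]
   [ 509. -308.   86.] 86.1 -> -0.025 -0.001 0.017 -0.002 0.004 0.005
tip [ 515.74962923 -204.9813426    34.37565041] [0.63115493 0.62056463 0.21135969]
```

View pics/g5.png

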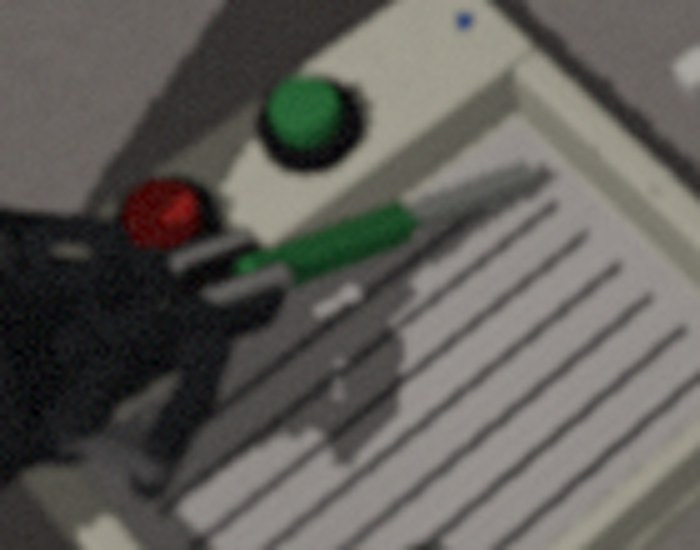

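The spatula is held tilted over the tray: handle at crop (350,240), tip at (540,170). The red button at (165,210) is near the jaws, so I'll shift 13 mm away from it before opening, and open only a little.

Request:
{"method": "move_arm", "body": {
  "rows": "0 0.02 0 0 0 0 1;0 0.043 0 0 0 0 1;-0.02 0.043 0.01 0 0 0 1;-0.037 0.043 0.022 0 0 0 1;-0.037 0.043 0.022 0 0 0 1"
}}

```text
clock: 13.15
eef_pos: [522.1, -308.7, 81.5]
tool_rot: [3.133, -1.042, 1.518]
force: [0.4, 0.2, -0.3]
width: 11.6
gripper_force: 58.9
```

Request:
{"method": "move_arm", "body": {
  "rows": "0 0 0 0 0 0 0.75;0 0 0 0 0 0 0.7;0 0 0 0 0 0 0.65;0 0 0 0 0 0 0.6;0 0 0 0 0 0 0.55;0 0 0 0 0 0 0.5;0 0 0 0 0 0 0.5;0 0 0 0 0 0 0.5"
}}

```text
clock: 13.82
eef_pos: [522.4, -309.4, 83.0]
tool_rot: [3.13, -1.04, 1.52]
force: [0.2, 0.1, 0.1]
width: 21.3
gripper_force: 0.0
```

```bash
python3 - <<'E'
from p import *
d=cam("scene");s=read_state();p=proj(d,s["eef_pos"])[0].astype(int);print(s["width"],s["eef_pos"])
for c,st,m in blobs(d,"green"): print(c.round(1),st)
x0,y0=p[0]-60,p[1]-50
cv2.imwrite("pics/g6.png",cv2.resize(d["img"][y0:y0+110,x0:x0+140,::-1],(700,550),interpolation=cv2.INTER_CUBIC))
E
```

```text
21.150718002566716 [ 522.40888915 -309.39152709   82.99438308]
[309.5 224.7] [305 212  10  27 148]
[169.6 252.1] [162 246  16  14 166]
[175.8 305.6] [159 292  34  28 225]
```

View pics/g6.png

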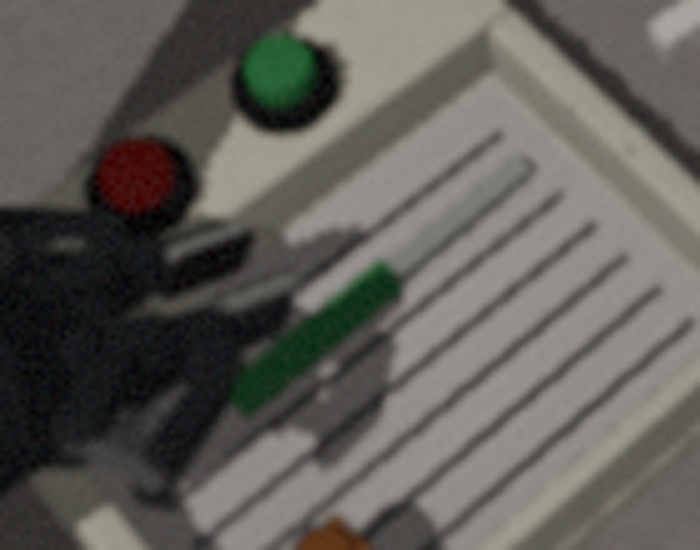

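The first spatula lies flat on the slats, handle at crop (320,335). I'll go up and across for the second.

Request:
{"method": "move_arm", "body": {
  "rows": "0.1 0 -0.06 0 0 0 0.5;0.2 0 -0.12 0 0 0 0.5;0.3 0 -0.18 0 0 0 0.4;0.43 0 -0.25 0 0 0 0.3;0.43 0 -0.25 0 -0.08 0 0.2;0.43 0 -0.25 0 -0.16 0 0;0.43 0 -0.25 0 -0.24 0 0;0.43 0 -0.25 0 -0.32 0 0;0.43 0 -0.25 0 -0.4 0 0;0.43 0 -0.25 0 -0.48 0 0;0.43 0 -0.25 0 -0.56 0 0;0.43 0 -0.25 0 -0.64 0 0"
}}

```text
clock: 14.87
eef_pos: [521.9, -309.4, 233.9]
tool_rot: [3.132, -0.034, 1.51]
force: [0.6, -0.4, -0.2]
width: 42.9
gripper_force: 0.0
```

```bash
python3 - <<'E'
from p import *
t=cam("top");s=cam("scene")
bt=[b for b in blobs(t,"green") if b[0][1]<160];bs=[b for b in blobs(s,"green") if b[0][0]>300]
print([b[0] for b in bt],[b[0] for b in bs]); print(tri(t,bt[0][0],s,bs[0][0]) if bt and bs else 0)
plan((634.5,-45,215,93.6),(634.5,-45,130,93.6))
E
```

```text
[array([278.05555556, 141.88888889])] [array([309.5170068 , 224.97959184])]
(array([634.2, -45.4, 121.1]), np.float64(0.8))
t 15.0 at [ 525.4 -299.7  232.7] yaw 87.3 w 42.7 gf 0 q [ 0.08  0.64  0.71  1.62 -0.5   1.08  0.9 ]
   [634. -45. 215.] 93.6 -> 0.862 0.323 0.098 0.006 -0.027 -0.070
   [634. -45. 130.] 93.6 -> 0.850 0.321 0.381 0.006 -0.027 -0.070
```

Request:
{"method": "move_arm", "body": {
  "rows": "0.12 0.04 0.1 0.006 -0.027 0 0;0.24 0.09 0.1 0.006 -0.027 -0.02 0;0.36 0.13 0.1 0.006 -0.027 -0.03 0;0.48 0.18 0.1 0.006 -0.027 -0.05 0;0.6 0.22 0.1 0.006 -0.027 -0.07 0;0.72 0.27 0.1 0.006 -0.027 -0.07 0;0.82 0.31 0.1 0.006 -0.027 -0.07 0;0.862 0.323 0.1 0.006 -0.027 -0.07 0;0.862 0.323 0.1 0.006 -0.027 -0.07 0;0.862 0.323 0.1 0.006 -0.027 -0.07 0;0.862 0.323 0.1 0.006 -0.027 -0.07 0"
}}

```text
clock: 15.88
eef_pos: [633.1, -58.1, 213.3]
tool_rot: [-3.139, 0.004, 1.618]
force: [-0.3, 0.0, 0.5]
width: 42.8
gripper_force: 0.0
```

```bash
python3 - <<'E'
from p import *
plan((634.5,-45,130,93.6))
E
```

```text
t 15.9 at [633.1 -58.1 213.3] yaw 92.7 w 42.8 gf 0 q [-0.36  0.71  0.71  1.57 -0.5   1.06  0.54]
   [634. -45. 130.] 93.6 -> 0.044 0.008 0.277 -0.002 0.002 -0.010
```

Request:
{"method": "move_arm", "body": {
  "rows": "0.044 0.008 0 0 0 -0.01 0;0.044 0.008 0.05 0 0 -0.01 0;0.044 0.008 0.15 0 0 -0.01 0;0.044 0.008 0.25 0 0 -0.01 0;0.044 0.008 0.277 0 0 -0.01 0;0.044 0.008 0.277 0 0 -0.01 1;0.044 0.008 0.277 0 0 -0.01 1;0.044 0.008 0.277 0 0 -0.01 1;0.044 0.008 0.277 0 0 -0.01 1;0.044 0.008 0.277 0 0 -0.01 1;0.044 0.008 0.277 0 0 -0.01 1;0.044 0.008 0.277 0 0 -0.01 1"
}}

```text
clock: 16.88
eef_pos: [636.7, -42.7, 131.4]
tool_rot: [3.141, 0.003, 1.637]
force: [-0.9, 0.2, 6.5]
width: 12.0
gripper_force: 61.0
```

Request:
{"method": "move_arm", "body": {
  "rows": "0 0 -0.05 0 0 0 1;0 0 -0.1 0 0 0 1;0 0 -0.16 0 0 0 1;0 0 -0.22 0 0 0 1;0 0 -0.28 0 0 0 1;0 0 -0.34 0 0 0 1;0 0 -0.4 0 0 0 1;0 0 -0.4 0 0 0 1;0 0 -0.4 0 0 0 1"
}}

```text
clock: 17.63
eef_pos: [636.2, -42.1, 250.6]
tool_rot: [-3.141, 0.002, 1.637]
force: [-1.0, 0.2, -0.4]
width: 11.9
gripper_force: 60.3
```

```bash
python3 - <<'E'
from p import *
s=cam("scene")
for c,st,m in blobs(s,"green"): print(c.round(1),st)
x,y=T(-10,-10); a=np.array([.998,-.067,0])
plan((x,y,230,86.1),(x,y,230,86.1,45*a),(x,y,150,86.1,60*a))
E
```

```text
[315.8 186. ] [311 169  10  34 190]
[169.9 252.4] [163 247  15  13 157]
[176.3 305.1] [160 292  33  28 209]
t 17.7 at [635.4 -41.8 249.5] yaw 93.8 w 11.6 gf 60 q [-0.39  0.67  0.73  1.52 -0.47  1.13  0.5 ]
   [ 547. -310.  230.] 86.1 -> -0.874 -0.353 0.067 -0.001 0.001 0.085
   [ 547. -310.  230.] 86.1 -> -0.874 -0.353 0.067 -0.034 0.501 0.080
   [ 547. -310.  150.] 86.1 -> -0.873 -0.352 0.334 -0.045 0.667 0.076
```

Request:
{"method": "move_arm", "body": {
  "rows": "-0.1 -0.04 0 0 0 0 1;-0.2 -0.08 0 0 0 0 1;-0.3 -0.13 0 0 0 0.02 1;-0.4 -0.17 0 0 0 0.04 1;-0.5 -0.22 0 0 0 0.06 1;-0.6 -0.26 0.02 0 0.06 0.08 1;-0.7 -0.31 0.04 -0.01 0.13 0.08 1;-0.8 -0.35 0.06 -0.01 0.2 0.08 1;-0.874 -0.373 0.067 -0.02 0.28 0.08 1;-0.874 -0.373 0.067 -0.03 0.35 0.08 1;-0.874 -0.373 0.067 -0.03 0.42 0.08 1;-0.874 -0.373 0.067 -0.034 0.5 0.08 1"
}}

```text
clock: 18.68
eef_pos: [540.7, -312.3, 230.5]
tool_rot: [3.141, -0.789, 1.501]
force: [2.3, 0.9, -0.6]
width: 12.1
gripper_force: 60.3
```

```bash
python3 - <<'E'
from p import *
x,y=T(-15,-10); a=np.array([.998,-.067,0])
plan((x,y,150,86.1,60*a),(x,y,83,86.1,60*a))
E
```

```text
t 18.7 at [ 540.7 -312.3  230.5] yaw 86.0 w 12.1 gf 60 q [ 0.61  0.95  0.43  1.18 -0.8   1.77  1.05]
   [ 542. -310.  150.] 86.1 -> -0.185 0.004 0.195 0.002 0.164 -0.000
   [ 542. -310.   83.] 86.1 -> -0.343 0.004 0.352 0.002 0.164 -0.000
```

Request:
{"method": "move_arm", "body": {
  "rows": "-0.05 0 0.05 0 0.05 0 1;-0.1 0 0.1 0 0.1 0 1;-0.15 0 0.15 0 0.15 0 1;-0.185 0 0.195 0 0.164 0 1;-0.185 0 0.195 0 0.164 0 1;-0.23 0 0.23 0 0.164 0 1;-0.27 0 0.27 0 0.164 0 1;-0.31 0 0.32 0 0.164 0 1;-0.31 0 0.32 0 0.164 0 1"
}}

```text
clock: 19.43
eef_pos: [540.8, -307.4, 93.6]
tool_rot: [-3.134, -1.043, 1.497]
force: [-1.0, 0.9, -0.8]
width: 11.8
gripper_force: 60.3
```

```bash
python3 - <<'E'
from p import *
x,y=T(-15,-10); a=np.array([.998,-.067,0])
plan((x,y,83,86.1,60*a))
d=cam("scene");s=read_state();p=proj(d,s["eef_pos"])[0].astype(int);print(s["force"])
x0,y0=p[0]-60,p[1]-50
for b in blobs(d,"green")+blobs(d,"amber"): print(b[0],b[1])
cv2.imwrite("pics/g7.png",cv2.resize(d["img"][y0:y0+110,x0:x0+140,::-1],(700,550),interpolation=cv2.INTER_CUBIC))
E
```

```text
t 19.4 at [ 540.8 -307.4   93.6] yaw 85.8 w 11.8 gf 60 q [ 0.71  1.24  0.32  1.08 -0.89  1.82  1.13]
   [ 542. -310.   83.] 86.1 -> -0.035 0.005 0.011 -0.001 0.003 -0.001
[-0.20191463  0.14173038  0.32081568]
[169.54491018 252.35928144] [162 246  16  14 167]
[183.67027027 295.22432432] [166 282  36  36 370]
[486.57333333 177.94933333] [473 163  32  25 375]
[471.47524752 204.56435644] [462 195  24  15 101]
[180.04658385 353.58695652] [169 342  24  24 322]
```

View pics/g7.png

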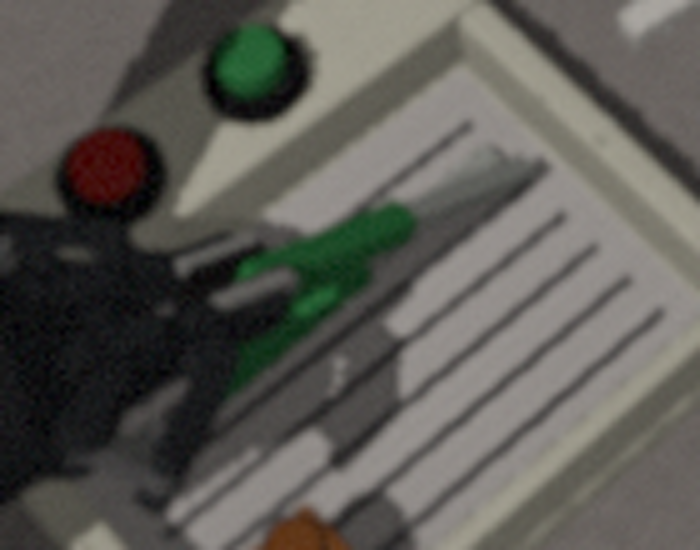

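The second spatula, crop (340,240), hangs beside and above the first, at (270,345), and the bottle is untouched. I'll lower it and release.

Request:
{"method": "move_arm", "body": {
  "rows": "-0.02 0.01 0.006 0 0 0 1;-0.035 0.012 0.011 0 0 0 1;-0.035 0.012 0.011 0 0 0 1;-0.035 0.012 0.011 0 0 0 0.75;-0.035 0.012 0.011 0 0 0 0.7;-0.035 0.012 0.011 0 0 0 0.65;-0.035 0.012 0.011 0 0 0 0.6;-0.035 0.012 0.011 0 0 0 0.55;-0.035 0.012 0.011 0 0 0 0.5;-0.035 0.012 0.011 0 0 0 0.5;-0.035 0.012 0.011 0 0 0 0.5;-0.035 0.012 0.011 0 0 0 0.5"
}}

```text
clock: 20.48
eef_pos: [544.8, -312.0, 86.3]
tool_rot: [-3.141, -1.041, 1.503]
force: [0.3, 0.4, 0.2]
width: 21.3
gripper_force: 0.0
```

Request:
{"method": "move_arm", "body": {
  "rows": "0.1 0 -0.06 0 0 0 0.5;0.2 0 -0.12 0 0 0 0.5;0.3 0 -0.18 0 0 0 0.4;0.43 0 -0.25 0 0 0 0.3;0.43 0 -0.25 0 -0.08 0 0.2;0.43 0 -0.25 0 -0.16 0 0;0.43 0 -0.25 0 -0.24 0 0;0.43 0 -0.25 0 -0.32 0 0;0.43 0 -0.25 0 -0.4 0 0;0.43 0 -0.25 0 -0.48 0 0;0.43 0 -0.25 0 -0.56 0 0;0.43 0 -0.25 0 -0.66 0 0"
}}

```text
clock: 21.48
eef_pos: [545.3, -312.2, 237.4]
tool_rot: [3.138, -0.035, 1.503]
force: [1.0, -0.3, -1.0]
width: 42.5
gripper_force: 0.0
```

```bash
python3 - <<'E'
from p import *
t=cam("top");d=cam("scene")
for c in cuvs(t): print(c)
for b in blobs(d,"green")+blobs(d,"amber"): print(b[0],b[1])
cv2.imwrite("pics/g8.png",cv2.resize(d["img"][170:370,90:350,::-1],(780,600),interpolation=cv2.INTER_CUBIC))
plan((523,-91.8,120,81.3),(523,-91.8,17,81.3))
E
```

```text
(array([1019.5,  616.9]), 89.2, array([57.1, 13.3]), array([12.,  2.]))
(array([868.6,  48.5]), 20.0, array([51.4, 18.1]), array([236.,  58.]))
(array([856.1, 345. ]), 33.9, array([47.4, 21.8]), array([118.,  64.]))
(array([ 823.5, -479.3]), -45.4, array([17.1, 45. ]), array([453.,  75.]))
(array([424.8, -77.2]), 44.8, array([52.8, 13.3]), array([290., 240.]))
(array([ 307.8, -578.7]), -3.2, array([18.6, 66.1]), array([508., 288.]))
[168.704 252.736] [163 247  13  13 125]
[176.42788462 304.99038462] [161 292  32  28 208]
[182.58293839 313.00947867] [167 299  33  29 211]
[486.52925532 177.89361702] [473 163  32  25 376]
[471.29896907 204.50515464] [462 195  24  15  97]
[180.06060606 353.62424242] [169 342  24  24 330]
t 21.6 at [ 549.  -302.2  236.3] yaw 86.9 w 42.8 gf 0 q [ 0.11  0.66  0.66  1.55 -0.48  1.11  0.83]
   [523. -92. 120.] 81.3 -> 0.678 -0.125 0.417 -0.000 -0.028 0.062
   [523. -92.  17.] 81.3 -> 0.663 -0.126 0.760 -0.000 -0.028 0.062
```

View pics/g8.png

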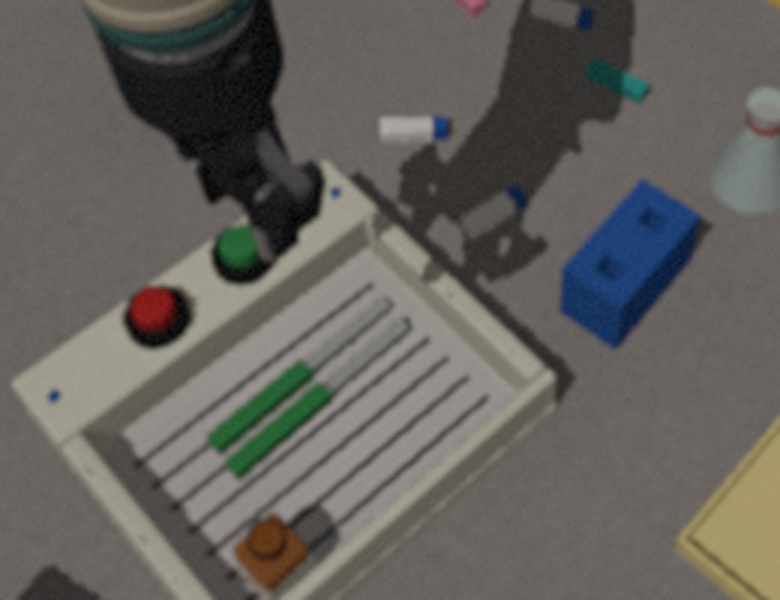

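Both spatulas lie flat at crop (260,405) and (280,430), the bottle stands at (270,550), and the holder is empty. Cuvettes next, starting with the one nearest the tray.

Request:
{"method": "move_arm", "body": {
  "rows": "0.1 -0.02 0.05 0 -0.028 0.06 0;0.2 -0.04 0.1 0 -0.028 0.06 0;0.3 -0.05 0.15 0 -0.028 0.06 0;0.4 -0.07 0.2 0 -0.028 0.06 0;0.5 -0.09 0.25 0 -0.028 0.06 0;0.6 -0.11 0.35 0 -0.028 0.062 0;0.678 -0.125 0.417 0 -0.028 0.062 0;0.678 -0.125 0.45 0 -0.028 0.062 0;0.678 -0.125 0.5 0 -0.028 0.062 0;0.678 -0.125 0.55 0 -0.028 0.062 0;0.678 -0.125 0.55 0 -0.028 0.062 0;0.678 -0.125 0.55 0 -0.028 0.062 0"
}}

```text
clock: 22.58
eef_pos: [521.3, -99.9, 78.9]
tool_rot: [-3.138, 0.003, 1.405]
force: [-0.4, -0.3, 0.5]
width: 42.9
gripper_force: 0.0
```

```bash
cat > v.py <<'E'
from p import *
def scenecuv(x,y):
    """check from the scene view where a stick near x,y lies (white+blue incl. shadow)"""
    d=cam("scene"); hsv=cv2.cvtColor(d["img"],cv2.COLOR_RGB2HSV).astype(int)
    H,S,V=hsv[:,:,0],hsv[:,:,1],hsv[:,:,2]
    m=((H>105)&(H<125)&(S>100)).astype(np.uint8); p=proj(d,[x,y,10])[0]
    n,l,st,c=cv2.connectedComponentsWithStats(m)
    for i in range(1,n):
        if np.linalg.norm(c[i]-p)<25 and 6<st[i,4]<60: print("cap at",onz(d,c[i],10)[0].round(0)[:2])
E
python3 - <<'E'
from v import *
scenecuv(523,-92); print("expect cap about",523+22*np.cos(np.radians(81.3)),-92+22*np.sin(np.radians(81.3)))
plan((523,-91.8,17,81.3))
E
```

```text
cap at [530. -69.]
expect cap about 526.3277380454389 -70.25313449020896
t 22.6 at [ 521.8 -100.2   79.5] yaw 80.5 w 42.2 gf 0 q [-0.23  0.73  0.58  1.97 -0.66  0.63  0.62]
   [523. -92.  17.] 81.3 -> 0.029 -0.000 0.208 -0.001 0.002 -0.009
```

Request:
{"method": "move_arm", "body": {
  "rows": "0.029 0.004 0.03 0 0 -0.009 0;0.029 0.004 0.1 0 0 -0.009 0;0.029 0.004 0.17 0 0 -0.009 0;0.029 0.004 0.208 0 0 -0.009 0;0.029 0.004 0.208 0 0 -0.009 0;0.029 0.004 0.208 0 0 -0.009 1;0.029 0.004 0.208 0 0 -0.009 1;0.029 0.004 0.208 0 0 -0.009 1;0.029 0.004 0.208 0 0 -0.009 1;0.029 0.004 0.208 0 0 -0.009 1;0.029 0.004 0.208 0 0 -0.009 1;0.029 0.004 0.208 0 0 -0.009 1"
}}

```text
clock: 23.63
eef_pos: [524.2, -91.2, 16.8]
tool_rot: [-3.14, 0.003, 1.42]
force: [-0.3, -0.5, 0.3]
width: -0.3
gripper_force: 0.0
```

Request:
{"method": "move_arm", "body": {
  "rows": "0 0 -0.1 0 0 0 1;0 0 -0.2 0 0 0 1;0 0 -0.3 0 0 0 1;0 0 -0.4 0 0 0 1;0 0 -0.5 0 0 0 1;0 0 -0.5 0 0 0 1;0 0 -0.5 0 0 0 1"
}}

```text
clock: 24.22
eef_pos: [525.5, -90.8, 168.1]
tool_rot: [3.14, 0.003, 1.421]
force: [-0.6, 0.3, -0.8]
width: 0.0
gripper_force: 0.0
```

```bash
python3 - <<'E'
from p import *
plan((518,301,160,90),(540,301,65,90))
d=cam("top")
for c in cuvs(d): print(c)
m=blobs(d,"yellow")[0]; print(onz(d,m[0],85)[0],m[1])
E
```

```text
t 24.2 at [525.5 -90.8 168.1] yaw 81.4 w 0.0 gf 0 q [-0.34  0.62  0.71  1.91 -0.54  0.81  0.51]
   [518 301 160] 90.0 -> 1.288 -0.220 0.023 0.001 0.002 -0.096
   [540 301  65] 90.0 -> 1.300 -0.148 0.340 0.001 0.002 -0.096
(array([872.1,  47.8]), 25.7, array([45.6, 14.3]), array([237.,  57.]))
(array([ 824.1, -479.9]), -45.4, array([17.1, 39.7]), array([454.,  75.]))
[517.95937264 298.30965282  85.        ] [  84  160   80   75 5678]
```

It closed to zero, so the grasp missed. I'll look.

```bash
python3 - <<'E'
from v import *
scenecuv(523,-92)
d=cam("scene"); t=cam("top")
a=d["img"][170:270,200:320,::-1]; b=t["img"][150:250,230:350,::-1]
cv2.imwrite("pics/g9.png",np.hstack([cv2.resize(i,(400,333),interpolation=cv2.INTER_CUBIC) for i in(a,b)]))
E
```

```text
cap at [530. -70.]
```

View pics/g9.png

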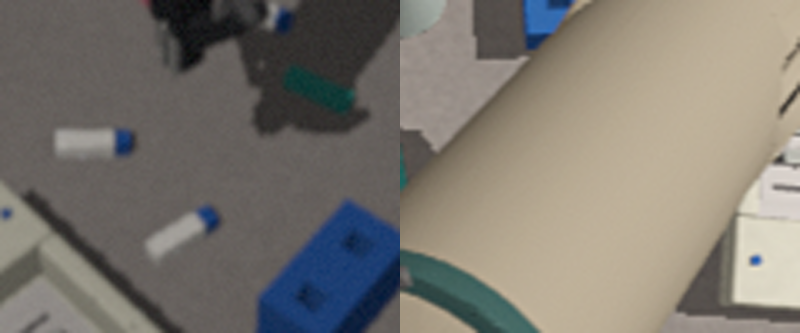

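The cuvette has not moved: crop (180,232). The tips closed above it, so they stand higher than the stated 14 mm ahead of the TCP. I'll compare the tips' pixel with the reported pose.

```bash
python3 - <<'E'
from v import *
d=cam("scene");s=read_state();print(s["eef_pos"])
for dz in(-20,0,14,30): print(dz,proj(d,s["eef_pos"]-[0,0,dz])[0].round(1))
hsv=cv2.cvtColor(d["img"],cv2.COLOR_RGB2HSV).astype(int)
p=proj(d,s["eef_pos"])[0].astype(int)
a=d["img"][p[1]-60:p[1]+40,p[0]-60:p[0]+60,::-1].copy()
a=cv2.resize(a,(720,600),interpolation=cv2.INTER_CUBIC)
for dz,c in((0,(0,0,255)),(14,(0,255,255))):
    q=(proj(d,s["eef_pos"]-[0,0,dz])[0]-(p-[60,60]))*6; cv2.circle(a,tuple(q.astype(int)),5,c,-1)
cv2.imwrite("pics/g10.png",a)
E
```

```text
[523.56970502 -90.55002567 165.41453237]
-20 [253.  188.4]
0 [253.1 195. ]
14 [253.2 199.4]
30 [253.3 204.4]
```

View pics/g10.png

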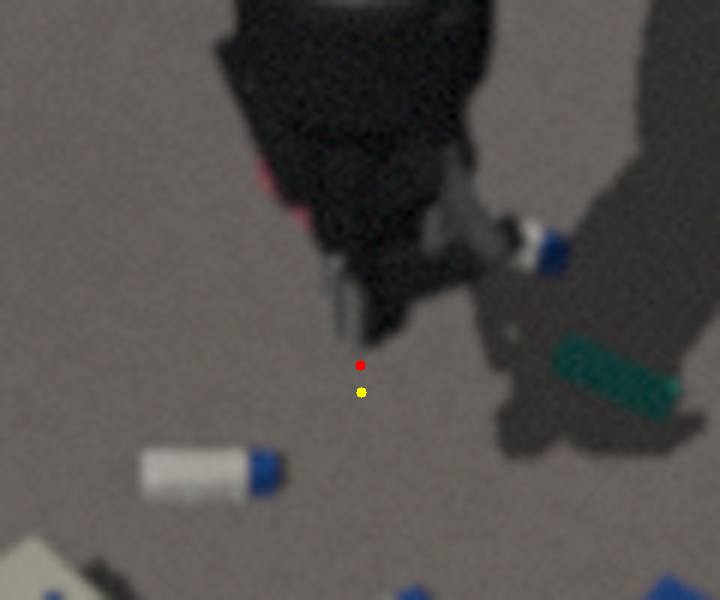

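The closed tips, crop (375,345), lie about 10 mm behind the projected TCP (red dot at 365), not 14 mm ahead of it. That also explains the high grips on the bottle and spatulas. I'll descend about 22 mm lower, watching the force.

```bash
python3 - <<'E'
from v import *
plan((523.5,-91.8,17,81.3),(523.5,-91.8,4,81.3),(523.5,-91.8,-5,81.3))
E
```

```text
t 24.5 at [523.6 -90.6 165.4] yaw 81.4 w -0.1 gf 0 q [-0.33  0.62  0.7   1.91 -0.54  0.81  0.51]
   [524. -92.  17.] 81.3 -> -0.003 0.003 0.495 -0.003 0.002 0.001
   [524. -92.   4.] 81.3 -> -0.002 0.003 0.538 -0.003 0.002 0.001
   [524. -92.  -5.] 81.3 -> -0.002 0.003 0.568 -0.003 0.002 0.001
```

Request:
{"method": "move_arm", "body": {
  "rows": "-0.002 0.003 0.1 0 0 0 0;-0.002 0.003 0.2 0 0 0 0;-0.002 0.003 0.3 0 0 0 0;-0.002 0.003 0.3 0 0 0 0;-0.002 0.003 0.3 0 0 0 0;-0.002 0.003 0.3 0 0 0 0;-0.002 0.003 0.4 0 0 0 0;-0.002 0.003 0.48 0 0 0 0;-0.002 0.003 0.52 0 0 0 0;-0.002 0.003 0.538 0 0 0 0;-0.002 0.003 0.538 0 0 0 0;-0.002 0.003 0.538 0 0 0 0"
}}

```text
clock: 25.47
eef_pos: [526.0, -92.4, 6.5]
tool_rot: [3.141, 0.003, 1.42]
force: [-0.6, 1.0, -0.1]
width: 42.6
gripper_force: 0.0
```

Request:
{"method": "move_arm", "body": {
  "rows": "0 0 0.01 0 0 0 0;0 0 0.02 0 0 0 0;0 0 0.025 0 0 0 0;0 0 0.025 0 0 0 0"
}}

```text
clock: 25.8
eef_pos: [524.8, -91.9, -2.2]
tool_rot: [-3.139, 0.003, 1.42]
force: [-0.4, -0.3, -0.3]
width: 42.6
gripper_force: 0.0
```

Request:
{"method": "move_arm", "body": {
  "rows": "0 0 0.007 0 0 0 0;0 0 0.007 0 0 0 1;0 0 0.007 0 0 0 1;0 0 0.007 0 0 0 1;0 0 0.007 0 0 0 1;0 0 0.007 0 0 0 1;0 0 0.007 0 0 0 1;0 0 0.007 0 0 0 1"
}}

```text
clock: 26.47
eef_pos: [524.8, -92.1, -4.4]
tool_rot: [-3.139, 0.003, 1.42]
force: [-0.4, -0.4, 1.1]
width: 0.2
gripper_force: 0.6
```

```bash
python3 - <<'E'
from v import *
scenecuv(523,-92)
d=cam("scene");s=read_state();print(s["eef_pos"],s["width"])
p=proj(d,s["eef_pos"])[0]
for z in(0,14,20,30):print(z,proj(d,[524.8,-92,z])[0].round(1))
V=d["img"].max(2).astype(int); print(p)
a=d["img"][185:255,220:312,::-1]
cv2.imwrite("pics/g11.png",cv2.resize(a,(788,600),interpolation=cv2.INTER_CUBIC))
E
```

```text
[524.81982512 -92.01605901  -4.37230451] -0.0020264662764688454
0 [253.8 242.3]
14 [253.8 238.8]
20 [253.8 237.3]
30 [253.7 234.7]
[253.86736772 243.34874811]
```

View pics/g11.png

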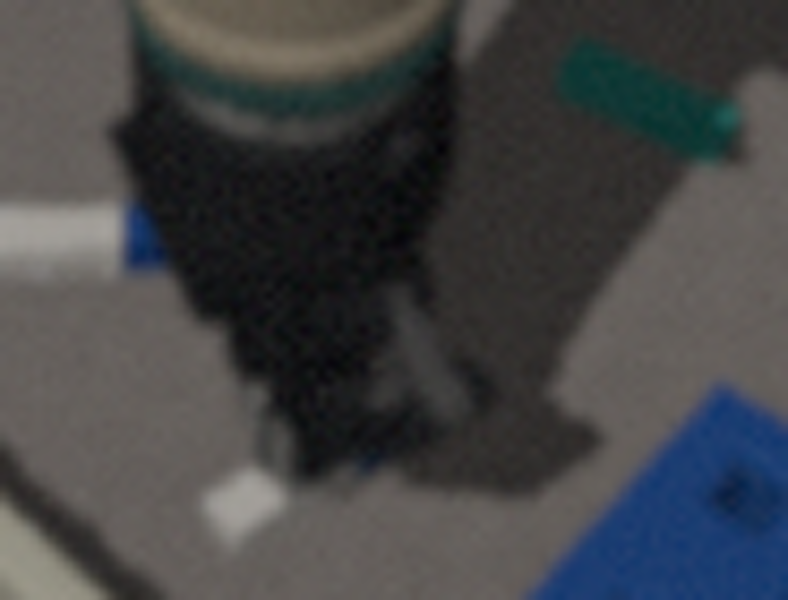

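Crop: the closed tips at (300,475) cover the middle of the cuvette, whose white end is at (245,500) and blue cap at (370,460). So they are standing just above or in front of it. I'll put numbers on this.

```bash
python3 - <<'E'
from v import *
d=cam("scene")
f=lambda x,y:(220+x/8.565,185+y/8.565)
for z in(2,8,14,20): print(z,"tip",onz(d,f(300,475),z)[0].round(0),"white end",onz(d,f(245,500),z)[0].round(0),"blue",onz(d,f(370,460),z)[0].round(0))
c=np.array([523,-91.8]);u=np.array([np.cos(np.radians(81.3)),np.sin(np.radians(81.3))]);n=np.array([u[1],-u[0]])
for nm,z in(("top",14),("bot",0)):
  for e in(26,0,-26):
    for w in(-7,7): P=np.r_[c+e*u+w*n,z]; print(nm,e,w,P.round(0),((proj(d,P)[0]-[220,185])*8.565).round(0))
E
```

```text
2 tip [524. -88.   2.] white end [ 519. -103.    2.] blue [535. -72.   2.]
8 tip [527. -91.   8.] white end [ 522. -106.    8.] blue [537. -75.   8.]
14 tip [530. -93.  14.] white end [ 525. -109.   14.] blue [540. -78.  14.]
20 tip [533. -96.  20.] white end [ 527. -111.   20.] blue [543. -81.  20.]
top 26 -7 [520. -65.  14.] [346. 387.]
top 26 7 [534. -67.  14.] [379. 422.]
top 0 -7 [516. -91.  14.] [268. 439.]
top 0 7 [530. -93.  14.] [302. 474.]
top -26 -7 [ 512. -116.   14.] [189. 491.]
top -26 7 [ 526. -119.   14.] [222. 527.]
bot 26 -7 [520. -65.   0.] [346. 418.]
bot 26 7 [534. -67.   0.] [379. 452.]
bot 0 -7 [516. -91.   0.] [269. 469.]
bot 0 7 [530. -93.   0.] [302. 504.]
bot -26 -7 [ 512. -116.    0.] [191. 521.]
bot -26 7 [ 526. -119.    0.] [224. 556.]
```

The tip pixel fits tips at about z=14 with the TCP at -4, so the closed tips are some 18 mm behind the TCP, resting over the cuvette. I'll rise, open and go to TCP z of about -13.

Request:
{"method": "move_arm", "body": {
  "rows": "0 0 -0.04 0 0 0 1;0 0 -0.05 0 0 0 0;0 0 -0.05 0 0 0 0;0 0 -0.05 0 0 0 0;0 0 -0.05 0 0 0 0;0 0 -0.05 0 0 0 0;0 0 -0.02 0 0 0 0;0 0 0 0 0 0 0;0 0 0.01 0 0 0 0;0 0 0.02 0 0 0 0;0 0 0.02 0 0 0 0"
}}

```text
clock: 27.53
eef_pos: [524.2, -92.0, -11.3]
tool_rot: [-3.138, 0.003, 1.42]
force: [-0.3, -0.4, 0.3]
width: 43.1
gripper_force: 0.0
```

Request:
{"method": "move_arm", "body": {
  "rows": "0 0 0.005 0 0 0 0;0 0 0.01 0 0 0 0;0 0 0.01 0 0 0 0;0 0 0.01 0 0 0 1;0 0 0.01 0 0 0 1;0 0 0.01 0 0 0 1;0 0 0.01 0 0 0 1;0 0 0.01 0 0 0 1;0 0 0.01 0 0 0 1;0 0 0.01 0 0 0 1"
}}

```text
clock: 28.37
eef_pos: [525.0, -92.1, -13.0]
tool_rot: [-3.14, 0.003, 1.42]
force: [-1.0, 0.0, 5.9]
width: 11.9
gripper_force: 60.8
```

Gripped, width 11.9. I'll lift and carry it to the box.

Request:
{"method": "move_arm", "body": {
  "rows": "0 0 -0.1 0 0 0 1;0 0 -0.2 0 0 0 1;0 0 -0.3 0 0 0 1;0 0 -0.4 0 0 0 1;0.12 -0.02 -0.45 0 0 0 1;0.24 -0.04 -0.45 0 0 0 1;0.36 -0.06 -0.45 0 0 0 1;0.48 -0.08 -0.45 0 0 0 1;0.6 -0.1 -0.45 0 0 0 1;0.72 -0.12 -0.45 0 0 0 1;0.84 -0.14 -0.45 0 0 0 1;0.9 -0.16 -0.45 0 0 0 1"
}}

```text
clock: 29.37
eef_pos: [517.6, 188.4, 120.1]
tool_rot: [-3.138, 0.001, 1.426]
force: [0.6, 1.0, -0.7]
width: 11.9
gripper_force: 60.1
```

```bash
python3 - <<'E'
from v import *
plan((545,300,120,81.4),(545,300,25,81.4))
for c in cuvs(cam("top")): print(c)
E
```

```text
t 29.4 at [517.6 188.4 120.1] yaw 81.7 w 11.9 gf 60 q [-0.83  0.72  0.7   1.9  -0.65  0.77  0.09]
   [545 300 120] 81.4 -> 0.381 0.037 0.000 -0.002 0.001 0.003
   [545 300  25] 81.4 -> 0.381 0.038 0.317 -0.002 0.001 0.003
(array([1019.5,  616.8]), 89.2, array([56.9, 13.3]), array([12.,  3.]))
(array([872.1,  47.8]), 25.7, array([45.6, 14.3]), array([237.,  57.]))
(array([ 824.1, -479.9]), -45.4, array([17.1, 43.3]), array([454.,  75.]))
(array([428.9,  94.2]), 20.4, array([52.3, 15.6]), array([217., 239.]))
(array([424.8, -77.2]), 44.8, array([52.8, 13.3]), array([290., 240.]))
```

Request:
{"method": "move_arm", "body": {
  "rows": "0.13 0.01 0 0 0 0 1;0.26 0.02 0 0 0 0 1;0.38 0.037 0 0 0 0 1;0.38 0.037 0 0 0 0 1;0.38 0.037 0 0 0 0 1;0.38 0.037 0.1 0 0 0 1;0.38 0.037 0.2 0 0 0 1;0.38 0.037 0.3 0 0 0 1;0.38 0.037 0.317 0 0 0 1;0.38 0.037 0.317 0 0 0 0.3;0.38 0.037 0.317 0 0 0 0.2;0.38 0.037 0.317 0 0 0 0.2"
}}

```text
clock: 30.42
eef_pos: [547.6, 292.9, 27.4]
tool_rot: [3.141, 0.002, 1.419]
force: [0.3, 0.3, -0.0]
width: 34.2
gripper_force: 0.0
```

Request:
{"method": "move_arm", "body": {
  "rows": "0 0 0 0 0 0 0;0 0 0 0 0 0 0;0 0 -0.12 0 0 0 0;0 0 -0.25 0 0 0 0;0 0 -0.38 0 0 0 0;0 0 -0.4 0 0 0 0;0 0 -0.4 0 0 0 0"
}}

```text
clock: 31.0
eef_pos: [548.7, 294.4, 149.5]
tool_rot: [3.138, -0.001, 1.42]
force: [-0.7, 0.8, -0.8]
width: 42.4
gripper_force: 0.0
```

```bash
cat >> v.py <<'E'
def boxed():
    "white/blue blobs within the yellow box, scene view"
    d=cam("scene"); hsv=cv2.cvtColor(d["img"],cv2.COLOR_RGB2HSV).astype(int);H,S,V=hsv[:,:,0],hsv[:,:,1],hsv[:,:,2]
    poly=proj(d,[[445,225,85],[590,225,85],[590,375,85],[445,375,85],[590,375,5],[445,375,5],[445,225,5],[590,225,5]]).astype(np.int32)
    M=cv2.fillConvexPoly(np.zeros(H.shape,np.uint8),cv2.convexHull(poly),1)
    for nm,m in(("blue",(H>100)&(H<128)&(S>90)),("white",(S<60)&(V>110))):
        n,l,st,c=cv2.connectedComponentsWithStats((m&(M>0)).astype(np.uint8))
        for i in range(1,n):
            if st[i,4]>6: print("box",nm,st[i,4],c[i].round(0),onz(d,c[i],12)[0].round(0)[:2])
E
python3 - <<'E'
from v import *
boxed(); t=cam("top")
for c in cuvs(t): print(c)
plan((429,94.2,120,20.4),(429,94.2,-2,20.4))
E
```

```text
box blue 7 [365. 148.] [547. 317.]
box white 14 [362. 149.] [543. 310.]
(array([1019.5,  616.9]), 89.2, array([57.1, 13.3]), array([12.,  3.]))
(array([872.1,  47.8]), 25.7, array([45.6, 14.3]), array([237.,  57.]))
(array([ 824. , -479.8]), -28.1, array([17.2, 41.1]), array([454.,  75.]))
(array([543.9, 295.4]), 83.5, array([44.5, 13.2]), array([133., 190.]))
(array([428.9,  94.2]), 20.3, array([52.3, 15.6]), array([217., 239.]))
(array([424.8, -77.2]), 44.8, array([52.8, 13.3]), array([290., 240.]))
t 31.1 at [545.8 294.  145.4] yaw 81.4 w 42.9 gf 0 q [-0.96  0.78  0.74  1.68 -0.63  0.94 -0.13]
   [429.  94. 120.] 20.4 -> -0.717 -0.285 0.087 -0.001 0.002 0.678
   [429.  94.  -2.] 20.4 -> -0.716 -0.284 0.494 -0.001 0.002 0.678
```

Request:
{"method": "move_arm", "body": {
  "rows": "-0.08 -0.03 0 0 0 0.075 0;-0.16 -0.06 0 0 0 0.15 0;-0.24 -0.09 0 0 0 0.225 0;-0.32 -0.13 0 0 0 0.3 0;-0.4 -0.16 0 0 0 0.375 0;-0.48 -0.19 0.02 0 0 0.45 0;-0.56 -0.22 0.04 0 0 0.525 0;-0.64 -0.25 0.06 0 0 0.6 0;-0.716 -0.285 0.087 0 0 0.678 0;-0.716 -0.285 0.18 0 0 0.678 0;-0.716 -0.285 0.28 0 0 0.678 0;-0.716 -0.285 0.28 0 0 0.678 0"
}}

```text
clock: 32.1
eef_pos: [424.8, 94.1, 58.0]
tool_rot: [-3.14, 0.013, 0.355]
force: [0.3, -0.9, -0.8]
width: 42.4
gripper_force: 0.0
```

```bash
python3 - <<'E'
from v import *
scenecuv(429,94); print(429-22*np.cos(.356)*-1,94+22*np.sin(.356))
plan((429,94.2,-2,20.4),(429,94.2,-13,20.4))
E
```

```text
cap at [452. 101.]
449.6205654531545 101.66761243100954
t 32.1 at [426.3  93.6  60. ] yaw 20.3 w 42.8 gf 0 q [-0.79  0.78  0.8   2.23 -1.07  0.61 -0.39]
   [429.  94.  -2.] 20.4 -> 0.011 0.001 0.207 -0.000 0.007 -0.001
   [429.  94. -13.] 20.4 -> 0.012 0.001 0.243 -0.000 0.007 -0.001
```

Request:
{"method": "move_arm", "body": {
  "rows": "0.011 0 0.05 0 0.007 0 0;0.011 0 0.1 0 0.007 0 0;0.011 0 0.16 0 0.007 0 0;0.011 0 0.207 0 0.007 0 0;0.011 0 0.225 0 0.007 0 0;0.011 0 0.225 0 0.007 0 0"
}}

```text
clock: 32.65
eef_pos: [432.4, 94.2, -5.5]
tool_rot: [3.14, -0.007, 0.354]
force: [0.5, 0.2, -0.3]
width: 43.0
gripper_force: 0.0
```

```bash
python3 - <<'E'
from v import *
plan((429,94.2,-13,20.4)); print(read_state()["tool_rot"],read_state()["force"])
E
```

```text
t 32.6 at [432.4  94.2  -5.5] yaw 20.3 w 43.0 gf 0 q [-0.5   0.79  0.32  2.25 -1.09  0.26 -0.41]
   [429.  94. -13.] 20.4 -> -0.011 -0.004 0.025 0.001 -0.004 -0.001
[ 3.1401322  -0.0068705   0.35420116] [ 0.52764529  0.21884646 -0.29836897]
```

Request:
{"method": "move_arm", "body": {
  "rows": "0 0 0.013 0 0 0 0;0 0 0.025 0 0 0 0;0 0 0.025 0 0 0 0;0 0 0.025 0 0 0 1;0 0 0.025 0 0 0 1;0 0 0.025 0 0 0 1;0 0 0.025 0 0 0 1;0 0 0.025 0 0 0 1;0 0 0.025 0 0 0 1;0 0 0.025 0 0 0 1"
}}

```text
clock: 33.48
eef_pos: [432.8, 95.0, -11.9]
tool_rot: [3.14, -0.007, 0.355]
force: [-0.9, 0.7, 4.8]
width: 11.7
gripper_force: 59.4
```

Gripped. Lifting, then to the box.

Request:
{"method": "move_arm", "body": {
  "rows": "0 0 -0.1 0 0 0 1;0 0 -0.2 0 0 0 1;0 0 -0.3 0 0 0 1;0 0 -0.4 0 0 0 1;0 0 -0.45 0 0 0 1;0 0 -0.45 0 0 0 1"
}}

```text
clock: 33.98
eef_pos: [433.6, 95.2, 125.3]
tool_rot: [3.139, -0.012, 0.356]
force: [-0.2, 0.8, -1.3]
width: 11.6
gripper_force: 58.8
```

```bash
python3 - <<'E'
from v import *
plan((495,300,125,81.4),(495,300,25,81.4),(495,300,125,60))
E
```

```text
t 34.0 at [433.6  95.2 125.3] yaw 20.4 w 11.6 gf 59 q [-0.79  0.6   0.75  2.18 -0.74  0.61 -0.71]
   [495 300 125] 81.4 -> 0.430 -0.569 0.005 0.005 -0.006 -0.678
   [495 300  25] 81.4 -> 0.426 -0.569 0.338 0.005 -0.006 -0.678
   [495 300 125] 60.0 -> 0.430 -0.569 0.005 0.004 -0.007 -0.440
```

Request:
{"method": "move_arm", "body": {
  "rows": "0.05 -0.06 0 0 0 -0.07 1;0.1 -0.12 0 0 0 -0.14 1;0.15 -0.18 0 0 0 -0.21 1;0.2 -0.25 0 0 0 -0.28 1;0.25 -0.32 0 0 0 -0.35 1;0.3 -0.39 0 0 0 -0.42 1;0.35 -0.46 0 0 0 -0.49 1;0.4 -0.53 0 0 0 -0.56 1;0.428 -0.569 0 0 0 -0.63 1;0.428 -0.569 0 0 0 -0.678 1;0.428 -0.569 0.1 0 0 -0.678 1;0.428 -0.569 0.2 0 0 -0.678 1"
}}

```text
clock: 34.98
eef_pos: [494.0, 300.8, 62.9]
tool_rot: [3.133, -0.005, 1.421]
force: [0.4, 0.7, -0.5]
width: 11.7
gripper_force: 58.8
```

```bash
python3 - <<'E'
from v import *
plan((495,300,25,81.4))
E
```

```text
t 35.0 at [494.  300.8  62.9] yaw 81.4 w 11.7 gf 59 q [-0.86  0.77  0.43  1.86 -0.52  0.61 -0.26]
   [495 300  25] 81.4 -> -0.003 0.003 0.126 0.005 -0.003 0.000
```

Request:
{"method": "move_arm", "body": {
  "rows": "0 0 0.06 0 0 0 1;0 0 0.12 0 0 0 1;0 0 0.12 0 0 0 1;0 0 0.12 0 0 0 0.3;0 0 0.12 0 0 0 0;0 0 0.12 0 0 0 0;0 0 0.12 0 0 0 0;0 0 0 0 0 0 0;0 0 -0.12 0 0 0 0;0 0 -0.24 0 0 0 0;0 0 -0.28 0 0 0 0;0 0 -0.28 0 0 0 0"
}}

```text
clock: 35.98
eef_pos: [495.2, 300.8, 151.7]
tool_rot: [3.129, -0.008, 1.42]
force: [-0.4, -0.7, 0.9]
width: 42.3
gripper_force: 0.0
```

```bash
python3 - <<'E'
from v import *
boxed(); t=cam("top")
for c in cuvs(t): print(c)
plan((424.8,-77.2,120,44.8),(424.8,-77.2,-2,44.8))
E
```

```text
box blue 7 [350. 138.] [495. 322.]
box blue 7 [365. 148.] [547. 317.]
box white 24 [347. 140.] [492. 310.]
box white 13 [362. 149.] [543. 309.]
(array([1019.5,  616.7]), 89.2, array([56.3, 13.3]), array([11.,  3.]))
(array([872.1,  47.8]), 25.7, array([45.6, 14.3]), array([237.,  57.]))
(array([ 824.1, -479.9]), -45.4, array([17.1, 43.3]), array([454.,  75.]))
(array([543.9, 295.4]), 83.5, array([44.5, 13.2]), array([133., 190.]))
(array([491.7, 297.7]), 81.2, array([52. , 13.3]), array([132., 212.]))
(array([424.8, -77.2]), 44.8, array([52.8, 13.3]), array([290., 240.]))
t 36.1 at [492.4 299.9 147.8] yaw 81.4 w 42.6 gf 0 q [-0.93  0.66  0.52  1.81 -0.44  0.79 -0.33]
   [425. -77. 120.] 44.8 -> -1.277 -0.036 0.088 0.004 -0.003 0.407
   [425. -77.  -2.] 44.8 -> -1.278 -0.039 0.495 0.004 -0.003 0.407
```

Request:
{"method": "move_arm", "body": {
  "rows": "-0.13 0 0 0 0 0.04 0;-0.26 0 0 0 0 0.08 0;-0.39 0 0 0 0 0.12 0;-0.52 0 0 0 0 0.16 0;-0.65 0 0 0 0 0.2 0;-0.78 0 0 0 0 0.24 0;-0.91 0 0 0 0 0.28 0;-1 0 0 0 0 0.32 0;-1 0 0 0 0 0.36 0;-1 0 0 0 0 0.4 0;-1 0 0 0 0 0.407 0;-1 0 0 0 0 0.407 0"
}}

```text
clock: 37.08
eef_pos: [446.8, 2.9, 145.7]
tool_rot: [3.139, -0.003, 0.782]
force: [0.1, 0.7, 0.0]
width: 42.7
gripper_force: 0.0
```

```bash
python3 - <<'E'
from v import *
plan((424.8,-77.2,100,44.8),(424.8,-77.2,20,44.8))
E
```

```text
t 37.1 at [446.8   2.9 145.7] yaw 44.8 w 42.7 gf 0 q [-0.53  0.53  0.66  2.15 -0.57  0.63 -0.25]
   [425. -77. 100.] 44.8 -> -0.241 0.137 0.152 0.002 -0.002 0.000
   [425. -77.  20.] 44.8 -> -0.242 0.137 0.419 0.002 -0.002 0.000
```

Request:
{"method": "move_arm", "body": {
  "rows": "-0.1 0.05 0.05 0 0 0 0;-0.2 0.1 0.1 0 0 0 0;-0.241 0.137 0.15 0 0 0 0;-0.241 0.137 0.15 0 0 0 0;-0.241 0.137 0.25 0 0 0 0;-0.241 0.137 0.35 0 0 0 0;-0.241 0.137 0.4 0 0 0 0;-0.241 0.137 0.42 0 0 0 0;-0.241 0.137 0.42 0 0 0 0"
}}

```text
clock: 37.83
eef_pos: [425.2, -75.8, 18.9]
tool_rot: [3.141, -0.004, 0.783]
force: [-0.7, 1.7, -0.3]
width: 42.3
gripper_force: 0.0
```

```bash
python3 - <<'E'
from v import *
scenecuv(425,-77); print("expect",425+15.6,-77+15.6)
plan((424.8,-77.2,-6,44.8),(424.8,-77.2,-13,44.8))
E
```

```text
cap at [442. -63.]
expect 440.6 -61.4
t 37.9 at [425.7 -76.1  19.8] yaw 44.9 w 42.8 gf 0 q [-0.09  0.73  0.29  2.26 -0.87  0.26  0.2 ]
   [425. -77.  -6.] 44.8 -> -0.005 0.000 0.086 0.001 -0.003 0.001
   [425. -77. -13.] 44.8 -> -0.005 0.000 0.109 0.001 -0.003 0.001
```

Request:
{"method": "move_arm", "body": {
  "rows": "0.01 0 0.02 0 0 0 0;0.02 0 0.05 0 0 0 0;0.02 0 0.08 0 0 0 0;0.02 0 0.105 0 0 0 0;0.02 0 0.105 0 0 0 0;0.02 0 0.105 0 0 0 0"
}}

```text
clock: 38.38
eef_pos: [432.1, -72.8, -9.4]
tool_rot: [3.139, -0.004, 0.781]
force: [-0.2, 0.1, -0.1]
width: 42.4
gripper_force: 0.0
```

```bash
python3 - <<'E'
from v import *
plan((428,-74,-12,44.8)); print(read_state()["tool_rot"],read_state()["force"])
E
```

```text
t 38.4 at [432.1 -72.8  -9.4] yaw 44.8 w 42.4 gf 0 q [-0.09  0.8   0.29  2.25 -1.1   0.23  0.41]
   [428 -74 -12] 44.8 -> -0.013 -0.007 0.009 0.001 -0.003 -0.000
[ 3.13931668 -0.00416797  0.78142623] [-0.17414153  0.07750625 -0.10667643]
```

Request:
{"method": "move_arm", "body": {
  "rows": "0.012 -0.003 0.01 0 0 0 0;0.012 -0.003 0.01 0 0 0 0;0.012 -0.003 0.01 0 0 0 1;0.012 -0.003 0.01 0 0 0 1;0.012 -0.003 0.01 0 0 0 1;0.012 -0.003 0.01 0 0 0 1;0.012 -0.003 0.01 0 0 0 1;0.012 -0.003 0.01 0 0 0 1;0.012 -0.003 0.01 0 0 0 1"
}}

```text
clock: 39.13
eef_pos: [434.1, -70.0, -11.7]
tool_rot: [3.14, -0.004, 0.781]
force: [-0.9, 0.1, 4.6]
width: 11.5
gripper_force: 59.4
```

Request:
{"method": "move_arm", "body": {
  "rows": "0 0 -0.1 0 0 0 1;0 0 -0.2 0 0 0 1;0 0 -0.3 0 0 0 1;0 0 -0.4 0 0 0 1;0 0 -0.48 0 0 0 1;0 0 -0.48 0 0 0 1"
}}

```text
clock: 39.63
eef_pos: [435.8, -71.0, 135.3]
tool_rot: [3.135, -0.007, 0.781]
force: [0.7, -0.4, -0.7]
width: 11.7
gripper_force: 58.8
```

```bash
python3 - <<'E'
from v import *
plan((480,130,140,65),(519,285,135,81.4))
E
```

```text
t 39.6 at [435.8 -71.  135.3] yaw 44.7 w 11.7 gf 59 q [-0.42  0.58  0.78  2.18 -0.71  0.64  0.07]
   [480 130 140] 65.0 -> 0.576 -0.372 -0.014 0.005 -0.004 -0.225
   [519 285 135] 81.4 -> 1.032 -0.648 0.004 0.005 -0.003 -0.407
```

Request:
{"method": "move_arm", "body": {
  "rows": "0.1 -0.065 0 0 0 -0.04 1;0.2 -0.13 0 0 0 -0.08 1;0.3 -0.195 0 0 0 -0.12 1;0.4 -0.26 0 0 0 -0.16 1;0.5 -0.325 0 0 0 -0.2 1;0.6 -0.39 0 0 0 -0.24 1;0.7 -0.455 0 0 0 -0.28 1;0.8 -0.52 0 0 0 -0.32 1;0.9 -0.585 0 0 0 -0.36 1;0.97 -0.63 0 0 0 -0.407 1;1 -0.648 0 0 0 -0.407 1;1 -0.648 0 0 0 -0.407 1"
}}

```text
clock: 40.63
eef_pos: [509.4, 281.8, 131.5]
tool_rot: [3.14, -0.003, 1.423]
force: [0.3, -0.5, -0.1]
width: 12.2
gripper_force: 58.8
```

```bash
python3 - <<'E'
from v import *
plan((519,305,25,81.4))
E
```

```text
t 40.6 at [509.4 281.8 131.5] yaw 81.5 w 12.2 gf 59 q [-0.95  0.72  0.66  1.81 -0.59  0.81 -0.15]
   [519 305  25] 81.4 -> 0.080 0.020 0.355 0.001 -0.002 0.002
```

Request:
{"method": "move_arm", "body": {
  "rows": "0.08 0.02 0 0 0 0 1;0.08 0.02 0.1 0 0 0 1;0.08 0.02 0.2 0 0 0 1;0.08 0.02 0.3 0 0 0 1;0.08 0.02 0.355 0 0 0 1;0.08 0.02 0.355 0 0 0 1;0.08 0.02 0.355 0 0 0 0.3;0.08 0.02 0.355 0 0 0 0.1;0.08 0.02 0.355 0 0 0 0.1;0.08 0.02 0.355 0 0 0 0.1;0.08 0.02 0.25 0 0 0 0.1;0.08 0.02 0.12 0 0 0 0.1"
}}

```text
clock: 41.63
eef_pos: [517.4, 301.2, 95.8]
tool_rot: [-3.14, 0.001, 1.42]
force: [1.3, 0.9, -0.1]
width: 38.6
gripper_force: 0.0
```

Request:
{"method": "move_arm", "body": {
  "rows": "0 0 -0.1 0 0 0 0.1;0 0 -0.2 0 0 0 0.1;-0.1 0 -0.25 0 0 0 1;-0.2 0 -0.25 0 0 0 1;-0.33 0 -0.25 0 0 0 1;-0.46 0 -0.25 0 0 0 1;-0.59 0 -0.25 0 0 0 1;-0.72 0 -0.25 0 0 0 1;-0.85 0 -0.25 0 0 0 1;-0.98 0 -0.25 0 0 0 1;-1 0 -0.25 0 0 0 1;-1 0 -0.25 0 0 0 1"
}}

```text
clock: 42.63
eef_pos: [474.1, 1.9, 172.3]
tool_rot: [3.137, -0.002, 1.413]
force: [-0.1, 0.3, 0.3]
width: 0.0
gripper_force: 0.0
```

```bash
python3 - <<'E'
from v import *
boxed(); t=cam("top");s=cam("scene")
for c in cuvs(t): print(c)
for k in("amber","green","red"):
  for c,st,m in blobs(s,k): print(k,c.round(1),st[4])
g=[b for b in blobs(t,"green") if 350<b[0][0]<390 and b[0][1]>220];gs=[b for b in blobs(s,"green") if b[0][1]<260 and b[0][0]<200]
if g and gs: x=tri(t,g[0][0],s,gs[0][0]); print(x,g[0][0])
r=[b for b in blobs(t,"red") if 390<b[0][0]<420]; print([b[0] for b in r], [tri(t,r[0][0],s,b[0]) for b in blobs(s,"red") if r and b[0][1]>250])
plan((445,-258.6,180,86.1),(445,-258.6,90,86.1))
E
```

```text
box blue 8 [350. 138.] [495. 322.]
box blue 7 [366. 149.] [549. 316.]
box white 26 [347. 140.] [492. 311.]
box white 15 [363. 150.] [545. 309.]
(array([872.1,  47.8]), 25.7, array([45.6, 14.3]), array([237.,  57.]))
(array([ 824.1, -479.9]), -45.4, array([17.1, 43.3]), array([454.,  75.]))
(array([491.7, 297.7]), 81.2, array([52. , 13.3]), array([132., 212.]))
amber [486.6 177.9] 374
amber [471.8 204.7] 97
amber [180.1 353.6] 320
green [169.8 252.3] 157
green [176.4 305. ] 205
green [182.6 313. ] 209
red [140.8 272.9] 191
(array([ 445.4, -258.6,   67.9]), np.float64(1.7)) [373.5203252  230.43902439]
[array([405.48951049, 232.6013986 ])] [(array([ 440.4, -328.9,   69.4]), np.float64(1.9))]
t 42.8 at [474.7   6.8 171.3] yaw 81.5 w -0.2 gf 0 q [-0.54  0.53  0.69  2.05 -0.5   0.73  0.32]
   [ 445. -259.  180.] 86.1 -> -0.890 0.033 -0.032 0.002 -0.002 -0.051
   [ 445. -259.   90.] 86.1 -> -0.891 0.032 0.268 0.002 -0.002 -0.051
```

```bash
python3 - <<'E'
from v import *
d=cam("top"); hsv=cv2.cvtColor(d["img"],cv2.COLOR_RGB2HSV).astype(int)
m=np.zeros((384,512),np.uint8); m[164:230,90:155]=1
w=((hsv[:,:,1]<60)&(hsv[:,:,2]>130)&(m>0)).astype(np.uint8)
b=((hsv[:,:,0]>100)&(hsv[:,:,0]<128)&(hsv[:,:,1]>90)&(m>0)).astype(np.uint8)
for nm,k in(("white",w),("blue",b)):
    n,l,st,c=cv2.connectedComponentsWithStats(k)
    for i in range(1,n):
        if st[i,4]>5: print(nm,st[i],onz(d,c[i],12)[0].round(0)[:2])
E
```

```text
white [128 186  21  12 203] [540. 282.]
white [125 208  19   9 111] [491. 292.]
blue [124 186   8  11  46] [541. 308.]
blue [121 208   5   6  24] [495. 319.]
```

Request:
{"method": "move_arm", "body": {
  "rows": "-0.12 0 0 0 0 0 1;-0.24 0 0 0 0 0 1;-0.36 0.01 0 0 0 -0.02 1;-0.48 0.01 0 0 0 -0.05 1;-0.6 0.02 0 0 0 -0.05 1;-0.72 0.02 0 0 0 -0.05 1;-0.84 0.03 0 0 0 -0.05 1;-0.89 0.033 0 0 0 -0.05 1;-0.89 0.033 0.05 0 0 -0.05 1;-0.89 0.033 0.15 0 0 -0.05 1;-0.89 0.033 0.25 0 0 -0.05 1;-0.89 0.033 0.268 0 0 -0.05 1"
}}

```text
clock: 43.83
eef_pos: [443.1, -256.8, 86.5]
tool_rot: [-3.139, -0.005, 1.502]
force: [-0.4, 0.9, 0.2]
width: 0.1
gripper_force: 0.0
```

All three cuvettes are in the box; two lie side by side, with double white and blue areas. Now the button.

```bash
python3 - <<'E'
from v import *
plan((445.4,-258.6,58,86.1),(445.4,-258.6,43,86.1)); print(read_state()["force"],read_state()["tool_rot"])
E
```

```text
t 43.8 at [ 443.1 -256.8   86.5] yaw 86.0 w 0.1 gf 0 q [ 0.15  0.68  0.49  2.02 -0.58  0.59  0.98]
   [ 445. -259.   58.] 86.1 -> -0.006 0.008 0.095 -0.002 -0.003 -0.001
   [ 445. -259.   43.] 86.1 -> -0.006 0.008 0.145 -0.002 -0.003 -0.001
[-0.3813954   0.89864314  0.24401528] [-3.13864308 -0.00547951  1.50174989]
```

Request:
{"method": "move_arm", "body": {
  "rows": "-0.006 0.008 0.05 0 0 0 1;-0.006 0.008 0.095 0 0 0 1;-0.006 0.008 0.11 0 0 0 1;-0.006 0.008 0.12 0 0 0 1;-0.006 0.008 0.12 0 0 0 1"
}}

```text
clock: 44.25
eef_pos: [447.5, -261.0, 54.6]
tool_rot: [3.138, -0.003, 1.5]
force: [0.2, 2.4, 3.9]
width: 0.1
gripper_force: 1.5
```

Request:
{"method": "move_arm", "body": {
  "rows": "0 0 0.005 0 0 0 1;0 0 0.01 0 0 0 1;0 0 0.01 0 0 0 1"
}}

```text
clock: 44.5
eef_pos: [447.5, -261.3, 52.5]
tool_rot: [3.137, -0.003, 1.499]
force: [0.8, 3.2, 9.2]
width: 0.1
gripper_force: 4.6
```

Request:
{"method": "move_arm", "body": {
  "rows": "0 0 0.005 0 0 0 1;0 0 0.01 0 0 0 1;0 0 0.01 0 0 0 1"
}}

```text
clock: 44.75
eef_pos: [447.6, -261.4, 51.9]
tool_rot: [3.135, -0.004, 1.499]
force: [-3.9, 8.1, 35.2]
width: 0.1
gripper_force: 17.5
```

Request:
{"method": "move_arm", "body": {
  "rows": "0 0 -0.02 0 0 0 1;0 0 -0.02 0 0 0 1;0 0 -0.02 0 0 0 1"
}}

```text
clock: 45.0
eef_pos: [447.5, -262.3, 55.2]
tool_rot: [3.136, -0.001, 1.499]
force: [1.8, 1.3, 2.7]
width: -0.3
gripper_force: 1.4
```

Request:
{"method": "move_arm", "body": {
  "rows": "0 0 -0.01 0 0 0 1;0 0 -0.01 0 0 0 1;0 0 -0.01 0 0 0 1"
}}

```text
clock: 45.25
eef_pos: [446.9, -262.5, 57.3]
tool_rot: [3.138, -0.001, 1.499]
force: [1.9, -0.2, 1.8]
width: -0.6
gripper_force: 1.1
```

Request:
{"method": "move_arm", "body": {
  "rows": "0 0 -0.01 0 0 0 1;0 0 -0.01 0 0 0 1;0 0 -0.01 0 0 0 1"
}}

```text
clock: 45.5
eef_pos: [446.3, -262.3, 60.1]
tool_rot: [3.139, -0.001, 1.498]
force: [-0.4, 0.7, 1.1]
width: 0.3
gripper_force: 0.6
```

Request:
{"method": "move_arm", "body": {
  "rows": "0 0 -0.01 0 0 0 1;0 0 -0.01 0 0 0 1;0 0 -0.01 0 0 0 1"
}}

```text
clock: 45.75
eef_pos: [446.2, -262.0, 63.1]
tool_rot: [3.139, -0.002, 1.499]
force: [-0.3, 0.3, 0.6]
width: 0.2
gripper_force: 0.0
```

The spring force runs from zero at TCP 60.5 to about 4 N at 52.5, then hits a hard stop: 8 mm, so the button went fully down. I'll retreat and check everything.

Request:
{"method": "move_arm", "body": {
  "rows": "0 0 -0.1 0 0 0 1;0 0 -0.2 0 0 0 1;0 0 -0.3 0 0 0 1;0.1 0 -0.4 0 0 0 1;0.2 0 -0.4 0 0 0 1;0.3 0 -0.4 0 0 0 1;0.4 0 -0.4 0 0 0 1;0.5 0 -0.4 0 0 0 1;0.6 0 -0.4 0 0 0 1;0.7 0 -0.4 0 0 0 1;0.7 0 -0.4 0 0 0 1"
}}

```text
clock: 46.67
eef_pos: [460.9, -45.8, 182.7]
tool_rot: [3.142, -0.006, 1.508]
force: [0.3, 0.5, 0.5]
width: -0.0
gripper_force: 0.0
```

```bash
python3 - <<'E'
from v import *
t=cam("top");s=cam("scene");boxed()
g=[b for b in blobs(t,"green") if 350<b[0][0]<390 and b[0][1]>220];gs=[b for b in blobs(s,"green") if b[0][1]<260 and b[0][0]<200]
print("start",tri(t,g[0][0],s,gs[0][0]))
for k in("amber","green","red"):
  for c,st,m in blobs(s,k): print(k,c.round(1),st[4])
a=np.load("scene0.npy",allow_pickle=True).item()
x,y=346,218; print("flask diff",np.abs(s["img"][195:240,325:360].astype(int)-a["img"][195:240,325:360]).mean())
print(read_state()["clock"],read_state()["eef_pos"])
E
```

```text
box blue 8 [350. 138.] [495. 322.]
box white 27 [347. 140.] [492. 311.]
box white 15 [363. 150.] [546. 309.]
start (array([ 445.1, -258.5,   66.8]), np.float64(1.1))
amber [486.5 177.8] 379
amber [471.2 204.5] 96
amber [180.1 353.6] 324
green [169.7 252.5] 155
green [176.4 305. ] 208
green [182.6 313. ] 213
red [140.6 272.8] 187
flask diff 5.8778835978835975
46.8167 [461.10755748 -53.04403511 183.50500948]
```

```bash
python3 -c "
from cell import *
print(finish_job())"
```

```text
the job is handed in; nothing more can be done
None
```

The job is handed in at 46.8 s: the bottle and both spatulas are in the drying tray, all three cuvettes are in the waste box, the start button was pressed fully and sprang back, and I did not touch the stop button or the flask.

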